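# Lock the watches away in the bedside case

## Robot

A 7-joint arm with a two-finger parallel gripper is mounted at the origin on the work surface. World frame = base frame: x ahead of the robot, y to its left, z up, the work surface at z = 0. Lengths are in m, angles in rad, forces in N, time in s.
With the tool pointing down it reaches from about 0.4 to 0.875 m from the base axis. Payload 4.4 kg.
Tool frame: the origin (TCP) lies at the very end of the fingers, on their centre line; the grasp point (between the pads) lies 19 mm behind it; z points along the fingers, y is the line along which they close (so a half turn about z gives the same grasp; the last joint's range is limited). The gripper opens to 85 mm and grips with 20 to 120 N. Pads are 22 mm wide; open, the fingers measure 114 mm over their backs; the gripper's body (76 mm by 85 mm) begins 54 mm behind the grasp point. The pads swing forward as they close: fully open they stand 13 mm farther back than shut.
Start: joints at [-1.335, 0.628, 0.038, 1.517, -0.027, 0.996, -0.02], TCP at [0.193, 0.621, 0.231] pointing down, gripper open.
Joint ranges: [-3.06, 3.06], [-0.37, 2.12], [-1.25, 1.32], [0.18, 2.47], [-1.1, 4.24], [0.23, 1.98], [-2.94, 2.94]. Speed limits (rad/s): [2.57, 2.57, 3.14, 3.14, 3.14, 3.14, 3.14].

## Interface

Orientations are given as a unit quaternion [x, y, z, w].
In Python, from station import r, imaging, models gives the robot as it stands.
- The arm moves only by the shell command python3 -m pendant 'ROWS' [FORCE]. ROWS is JSON, a list of rows, each a list of 7 numbers: the shift along the tool's x, y, z in mm, then the turn, a rotation vector about the tool's x, y, z in degrees, then the finger opening in mm, from 0 to 85.4. In form: [[tx, ty, tz, wx, wy, wz, gripper], ...]. A call has 1 to 5 rows; each row shifts and turns the commanded pose from where the row before left it, along the tool's axes as they then stand; what a row does not reach is not made up. A row lasts 1/8 s, in which the tool goes at most 62.5 mm and 10.7 degrees, less where a joint would pass 70% of its speed; a pose out of reach is approached as far as the arm can. A call with a gripper value outside its range is refused whole. The fingers move at their own pace and stop on an object; FORCE is the grip in N (left out, the last holds). Time passes only in rows, so rows that do not move let the fingers close. It gives the time, the measured TCP pose, the force, the opening and the grip force at its end, in the units of the state.
- r.get_state(): the state, without advancing time (a new reading comes with each control period).
- imaging.capture(name): name is "scene" or "side" or "wrist"; returns a dict with "color" (420x560x3 uint8, red, green, blue), "fovy" (degrees; the focal length in pixels is half the picture's height over the tangent of half this angle, whatever the lens; pixels are square), "cx", "cy" (the principal point, pixels), "R" (3x3) and "t" (3): a world point X has camera coordinates R X + t; the wrist camera has in their place "mount" (4x4, takes a point from camera to tool coordinates, whose origin is the TCP and whose axes are the flange's). Camera axes: x right, y down, z forward; pixel columns grow to the right and rows downward; lengths in m; the calibration is good to about 2 mm. A picture is of the moment at which its call begins: read the wrist's pose just before it. There is no depth.
- r.sign_off(): hands the job in; it is judged then, once.
Trained networks look in the newest picture that a camera, given by its name, has taken for a name from the list of things; names that differ only in an ending like _2 or _b are one class to them, and where a whole thing is asked for, a point or a joint stands for the part that bears it (a point fixed in the world has none). Each returns a list of dicts, best first, with "score" (0 to 1); they miss things now and then, are a little off and sometimes report something else, mostly with a low value. They report only what shows in the picture. A call takes as long as a camera call. They do not tell look-alikes from the thing itself.
- models.masks_of(thing, camera): "pixels" (420x560 bool, what is visible of it) and "extent" ([left, top, right, bottom] in pixels, round what is visible of it).
The state is a dict: "t": time; "joint_pos": joint angles; "dq": joint speeds; "joint_efforts": joint torques, N m; "tcp_pos": TCP position; "orientation": TCP orientation; "ft_force": force on the tool from outside, world axes, zero at the start; "wrist_torque": the same for the moment, N m; "width": finger opening in m; "finger_force": force on a finger pad.
Only numpy, scipy, OpenCV 4.12 (cv2) and the standard library are available. Lean on these libraries where they do the work, as an engineer would, in place of code of your own. Each camera call takes 0.05 s, during which the arm holds its last target. There are 200 camera calls.

## Task

Put all the loose watches away for the night: take the key from the bedside tidy, put it fully into the lock of the watch case, turn it clockwise to unlock, slide the lid fully open and lay every watch, dial up, on the sloped bed inside: side by side in its upper half, flat on the slope and square to it, straps running straight up the slope. Then slide the lid fully shut, turn the key back to lock the case, and stand the key fully home in its slot in the tidy again. Leave the remote, the charger and the perfume bottle alone.

Things in the scene. Friction and masses are not known exactly. Their poses are not given: they have to be found in the camera images.
- case: wooden watch case, fixed, 91 mm high. Origin: centre of its underside; front (robot side) x -183 mm, back +183, sides y -150 and +150. Front bay, open upwards once the lid is slid back: inside x -168 to -4, y -90 to +136. Behind it a closed compartment over which the lid slides; the broad rail y -150 to -90 holds the lock. Rails and front wall top z 91
- bed: the sloped, cloth-lined bed that forms the whole floor of the bay, 168 mm along the slope (x) by 226 mm wide (y). Origin: centre of its upper face, at (-86, 23, 25) mm in the case's frame; pitched 0.18 rad: x up the slope away from the case's front, z out of the face. Upper half: x 0 to 84. The velvet holds cushions by friction. Good places: x 28, y -65, 0, +65 (30 mm clear behind)
- lid (a joint): travel of the sliding lid, m: 0 = shut against the front wall of the case, 0.158 = fully open, along the case's +x. Drags with about 1.5 N and stays where it is left. While locked, a hidden sliding bolt holds it within about 2 mm of shut
- lid_pull (a point): centre of the lid's brass bar pull: bar 12 mm thick (x), 12 mm high, 100 mm long along the case's y, 24 mm clear above the lid's clear panel, whose upper face is at z 87 mm; two thin posts at y -38 and +38. Lid shut: at (-133, 23, 117) mm in the case's frame, 35 mm behind the front wall's inner face; axes as the case's
- lock (a joint): turn of the lock barrel, rad: 0 = locked, 1.25 = unlocked (end stop); grows as the key turns clockwise seen from above; stays where it is left; takes about 0.05 N m. The bolt clears the lid above about 0.9. With the lid not shut it cannot go back to 0: the bolt meets the lid's keeper
- keyway (a point): centre of the keyway's mouth on the lock barrel (29 mm across), at (-30, -122, 93) mm in the case's frame, 2 mm above the rail. A vertical slot 5.4 mm (x) by 13.8 mm (y), 32 mm deep, square-edged. This frame turns with the barrel; at lock 0 its axes are the case's. The key goes in either way round, its width along the slot
- key: key, blade down; starts standing in the tidy's slot. Origin: under the shoulder (19 x 9 x 3 mm) that stops on the lock's face when fully home. Blade below: 12 mm wide (x), 3.6 thick (y), 24 long, last 8 mm stepped down to 8.5 x 1.8. Above: neck, then from 13 to 41 mm the black head, 28 wide (x), 10 thick (y, the way to grip). 30 g. About 0.16 rad of free play either way in the keyway
- key_tip (a point): tip of the key's blade, 24 mm below the key's origin
- tidy: pale wooden bedside tidy, fixed: 64 (x) x 110 (y) x 46 mm high, two rings on its cork patch. Origin: centre of its underside
- tidy_slot (a point): centre of the mouth of the key slot in the tidy's top face, at (0, -28, 46) mm in the tidy's frame: 14.5 mm (x) by 7.5 mm (y), 32 mm deep. The key stands in it with its shoulder on the top face and its width along the tidy's x, either way round; axes as the tidy's
- watch_a: wrist watch, steel strap, buckled round a grey cushion block 46 (x) x 58 (y) x 34 mm high; strap 20 mm wide along x round its middle; the head, round steel, 36 mm across, stands 9 mm above it (43 mm over all). Origin: centre of the underside; x along the strap (the 46 mm way, to grip), z up through the dial. 90-180 g. Starts dial up on the table; may be absent
- watch_b: wrist watch, brown strap, buckled round a grey cushion block 46 (x) x 58 (y) x 34 mm high; strap 20 mm wide along x round its middle; the head, round brass, 36 mm across, stands 9 mm above it (43 mm over all). Origin: centre of the underside; x along the strap (the 46 mm way, to grip), z up through the dial. 90-180 g. Starts dial up on the table; may be absent
- watch_c: wrist watch, black strap, buckled round a grey cushion block 46 (x) x 58 (y) x 34 mm high; strap 20 mm wide along x round its middle; the head, round steel, 32 mm across, stands 9 mm above it (43 mm over all). Origin: centre of the underside; x along the strap (the 46 mm way, to grip), z up through the dial. 90-180 g. Starts dial up on the table; may be absent
- remote: white remote control lying by, 42 x 150 x 20 mm; leave it alone
- charger: white plug-in charger, 46 x 46 x 28 mm; leave it alone
- perfume: glass perfume bottle, 30 x 50 mm, 86 mm high; leave it alone
Not all that is in view belongs to the job. What is shaped like the watch_b but green is not meant.

How it is judged:
By the outcome, as a careful person would: the job done as asked, in the order asked, and still so for the second after the job is handed in, with the robot touching nothing.
Of watch_a, watch_b, watch_c only 2 to 3 are there at a start; the rules pass over those that are not, and their reading is None.
At some moment in a run one of watch_a, watch_b, watch_c may be knocked a few centimetres aside while the robot is not near it.
It also fails if it takes over 210 s, if anything falls off the work surface, if the arm or the gripper's body presses on something with over 40 N, if the wrist force passes 120 N, or if a joint passes its speed limit or range.

## Working session

There is one attempt and no reset: what is moved stays moved. The work goes in short steps, Python scripts to look and compute and a shell command to move; the robot and the scene stay as the last step left them, time stands still between calls to the robot, and variables do not carry over. Pictures are saved under pics/ and viewed, at most 14 in all, crops included, and the job is handed in when it is done.

```bash
ls; mkdir -p pics; cat > h.py <<'E'
import numpy as np, cv2
from scipy.spatial.transform import Rotation as Ro
from station import r, imaging, models
def cam(name):
    s=r.get_state(); c=imaging.capture(name); img=c["color"]
    f=img.shape[0]/2/np.tan(np.radians(c["fovy"])/2)
    if name=="wrist":
        T=np.eye(4);T[:3,:3]=Ro.from_quat(s["orientation"]).as_matrix();T[:3,3]=s["tcp_pos"]
        M=T@np.array(c["mount"]); R=M[:3,:3].T; t=-R@M[:3,3]
    else: R=np.array(c["R"]);t=np.array(c["t"])
    return dict(img=img,f=f,cx=c["cx"],cy=c["cy"],R=R,t=t,name=name)
def save(c,fn,scale=1): cv2.imwrite("pics/"+fn,cv2.resize(c["img"][:,:,::-1],None,fx=scale,fy=scale,interpolation=cv2.INTER_CUBIC))
def proj(c,X):
    p=np.atleast_2d(X)@c["R"].T+c["t"]; return np.c_[c["f"]*p[:,0]/p[:,2]+c["cx"],c["f"]*p[:,1]/p[:,2]+c["cy"]]
def unproj(c,uv,z):
    uv=np.atleast_2d(uv).astype(float); d=np.c_[(uv[:,0]-c["cx"])/c["f"],(uv[:,1]-c["cy"])/c["f"],np.ones(len(uv))]@c["R"]
    o=-c["R"].T@c["t"]; return o+d*((z-o[2])/d[:,2])[:,None]
E
python3 - <<'E'
from h import *
s=r.get_state(); print({k:np.round(v,3) for k,v in s.items()})
for n in ("scene","side","wrist"):
    c=cam(n); save(c,n+"0.png",1.4 if n!="wrist" else 1); print(n,c["f"],c["cx"],c["cy"],"pos",np.round(-c["R"].T@c["t"],3),"fwd",np.round(c["R"][2],2))
    for th in ("case","lid_pull","key","tidy","watch_a","watch_b","watch_c","remote","charger","perfume","keyway"):
        try:
            for m in models.masks_of(th,n): print(" ",th,round(m["score"],2),m["extent"])
        except Exception as e: print(th,e)
E
```

```text
pics
{'t': np.float64(0.0), 'joint_pos': array([-1.335,  0.629,  0.038,  1.518, -0.027,  0.996, -0.02 ]), 'dq': array([ 0.001, -0.   ,  0.   , -0.   ,  0.001,  0.001,  0.   ]), 'joint_efforts': array([-1.0000e-03, -5.6341e+01,  1.2270e+00, -1.9344e+01,  1.1000e-02,
        1.1000e-02, -0.0000e+00]), 'tcp_pos': array([0.193, 0.62 , 0.23 ]), 'orientation': array([ 0.15 ,  0.989, -0.001, -0.   ]), 'ft_force': array([-0.29 ,  0.004, -1.38 ]), 'wrist_torque': array([ 0.034, -0.004, -0.025]), 'finger_force': np.float64(0.0), 'width': np.float64(0.086)}
scene 527.688655511434 288.59727451564856 200.64320150603055 pos [1.254 0.352 0.977] fwd [-0.53 -0.37 -0.76]
  case 0.94 [296.7, 174.9, 506.1, 393.8]
  case 0.22 [367.2, 187.2, 497.9, 291.2]
  lid_pull 0.41 [255.8, 206.9, 313.5, 254.1]
  key 0.59 [261.8, 149.8, 290.6, 168.5]
  key 0.51 [268.5, 202.7, 277.5, 220.3]
  tidy 0.77 [254.0, 204.8, 313.7, 254.5]
  watch_a 0.93 [198.6, 120.8, 214.5, 140.5]
  watch_a 0.68 [232.7, 126.1, 256.3, 153.6]
  watch_a 0.61 [262.8, 149.4, 289.9, 169.0]
  watch_b 0.93 [198.6, 120.8, 214.5, 140.5]
  watch_b 0.68
[... 1021 characters left out ...]
 219.2, 392.2, 248.7]
  watch_a 0.78 [399.4, 166.8, 431.1, 189.8]
  watch_a 0.62 [389.3, 195.1, 414.0, 223.8]
  watch_b 0.88 [365.1, 219.2, 392.2, 248.7]
  watch_b 0.78 [399.4, 166.8, 431.1, 189.8]
  watch_b 0.62 [389.3, 195.1, 414.0, 223.8]
  watch_c 0.88 [365.1, 219.2, 392.2, 248.7]
  watch_c 0.78 [399.4, 166.8, 431.1, 189.8]
  watch_c 0.62 [389.3, 195.1, 414.0, 223.8]
  remote 0.46 [119.3, 278.9, 297.7, 419.2]
  charger 0.57 [261.2, 175.1, 288.4, 195.2]
  perfume 0.65 [229.5, 179.4, 248.9, 221.9]
  perfume 0.53 [392.2, 193.9, 419.7, 224.3]
  keyway 0.54 [235.8, 266.8, 254.1, 279.2]
wrist 336.74354293656637 279.2734518492318 214.1369156390964 pos [0.126 0.642 0.374] fwd [ 0.27 -0.08 -0.96]
```

View pics/scene0.png

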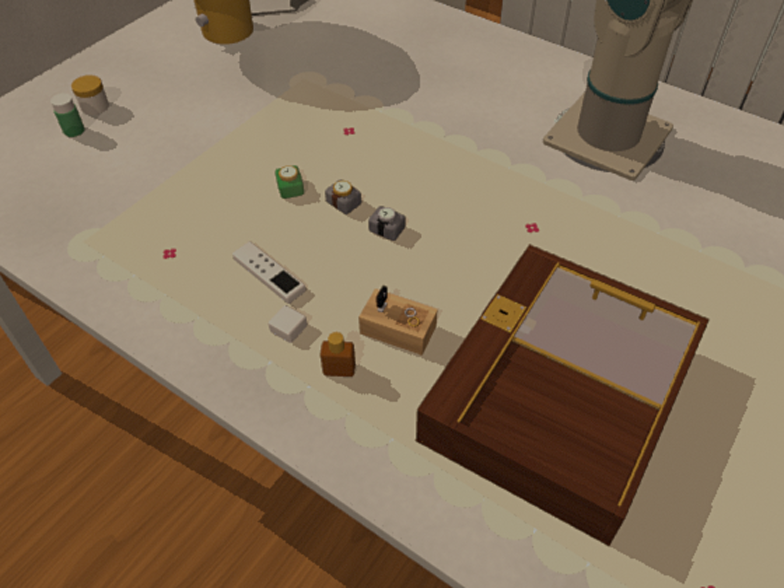

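View pics/side0.png

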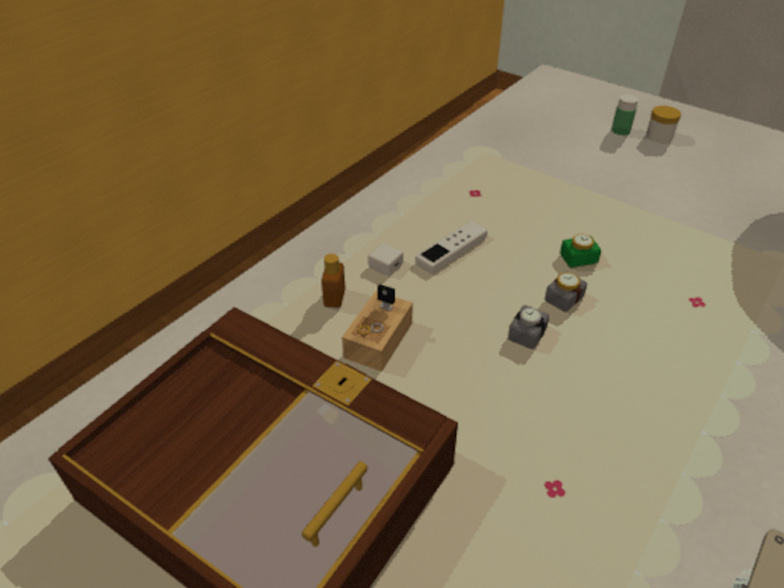

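Scene shows case at right (lock plate ~(503,312) view px, lid shut), tidy with key at (383,297), two grey-cushion watches at (343,195) brass/brown and (387,221) steel/dark, and the green look-alike at (289,180) to leave. I'll fit poses with the silhouettes.

```bash
cat >> h.py <<'E'
from scipy.optimize import minimize
def boxpts(x0,x1,y0,y1,z0,z1): return np.array([[x,y,z] for x in(x0,x1) for y in(y0,y1) for z in(z0,z1)])
def cyl(rad,z0,z1,n=24):
    a=np.linspace(0,2*np.pi,n,endpoint=False); return np.array([[rad*np.cos(t),rad*np.sin(t),z] for t in a for z in(z0,z1)])
SH=dict(case=[boxpts(-.183,.183,-.15,.15,0,.091)],tidy=[boxpts(-.032,.032,-.055,.055,0,.046)],
  watch=[boxpts(-.023,.023,-.029,.029,0,.034),cyl(.018,.03,.043)])
def place(P,x,y,yaw,z=0):
    return np.c_[P[:,:2]@np.array([[np.cos(yaw),np.sin(yaw)],[-np.sin(yaw),np.cos(yaw)]])+[x,y],P[:,2]+z]
def fit(shape,cm,p0,K=4):
    # cm: list of (cam, mask); silhouette fit with blurred difference
    tg=[cv2.GaussianBlur(m.astype(np.float32),(0,0),1.2) for _,m in cm]
    def cost(p):
        e=0
        for (c,m),t in zip(cm,tg):
            im=np.zeros(m.shape,np.uint8)
            for P in SH[shape]:
                h=cv2.convexHull(proj(c,place(P,*p)).astype(np.float32))
                cv2.fillConvexPoly(im,np.round(h*16).astype(np.int32),255,cv2.LINE_AA,4)
            e+=np.abs(cv2.GaussianBlur(im.astype(np.float32)/255,(0,0),1.2)-t).sum()/m.sum()
        return e/len(cm)
    best=None
    for y in np.arange(K)*np.pi/K+p0[2]:
        s=np.array([[0,0,0],[.02,0,0],[0,.02,0],[0,0,.3]])+[p0[0],p0[1],y]
        o=minimize(cost,s[0],method="Nelder-Mead",options=dict(initial_simplex=s,xatol=1e-4,fatol=1e-4,maxiter=150))
        if best is None or o.fun<best.fun: best=o
    return best.x,best.fun
E
python3 - <<'E'
from h import *
S=cam("scene"); D=cam("side")
def msk(th,c,pt):
    for m in models.masks_of(th,c["name"]):
        x0,y0,x1,y1=m["extent"]
        if x0-3<pt[0]<x1+3 and y0-3<pt[1]<y1+3: return m["pixels"]
q=lambda x,y:(x/1.4,y/1.4)
# case from corners
sc=np.array([[531,247],[706,320],[608,521],[420,412]])/1.4
sd=np.array([[456,430],[235,311],[57,460]])/1.4
C=np.array([[-.183,-.15,.091],[-.183,.15,.091],[.183,.15,.091],[.183,-.15,.091]])
print(np.round(unproj(S,sc,.091),3))
def cost(p):
    X=place(C,*p); return np.sum((proj(S,X)[[0,1,3]]-sc[[0,1,3]])**2)+np.sum((proj(D,X)[[0,3,2]]-sd)**2)
o=minimize(cost,[.65,.35,.3],method="Nelder-Mead"); print("case corners",o.x,o.fun)
m=[(S,msk("case",S,q(520,380)))]
print("case mask",fit("case",m,o.x,1))
p=o.x
for nm,X in (("keyway",[-.03,-.122,.093]),("pull",[-.133,.023,.117])):
    X=place(np.array([X]),*p); print(nm,X,proj(S,X)*1.4,proj(D,X)*1.4)
for nm,a,b,sh in (("tidy",(398,325),(378,335),"tidy"),("watch_b",(343,195),(566,292),"watch"),("watch_c",(387,222),(528,326),"watch")):
    cm=[(c,mm) for c,mm in ((S,msk(nm,S,q(*a))),(D,msk(nm,D,q(*b)))) if mm is not None]
    x0=unproj(S,q(*a),.02)[0]; print(nm,x0,len(cm),fit(sh,cm,[x0[0],x0[1],0]))
for th,pt in (("perfume",(338,355)),("charger",(288,323)),("remote",(268,270))): print(th,unproj(S,q(*pt),.02))
E
```

```text
[[0.454 0.054 0.091]
 [0.435 0.343 0.091]
 [0.808 0.354 0.091]
 [0.814 0.078 0.091]]
case corners [0.61828886 0.20957663 0.05977444] 127.18744272537951
case mask (array([0.61979749, 0.20753333, 0.06112946]), np.float64(0.01711332201731499))
keyway [[0.59563058 0.08600235 0.093     ]] [[504.78012218 310.7802582 ]] [[343.36747061 383.84810777]]
pull [[0.4841524  0.22459029 0.117     ]] [[623.53754358 294.92780812]] [[336.64187755 503.55770366]]
tidy [ 0.66608109 -0.06280965  0.02      ] 2 (array([ 0.66470493, -0.06710673,  0.26445254]), np.float64(0.20298731722885982))
watch_b [ 0.47551063 -0.32371698  0.02      ] 2 (array([ 0.47905225, -0.32605834,  3.21204805]), np.float64(0.2883378960842128))
watch_c [ 0.48591584 -0.21416515  0.02      ] 2 (array([ 0.48831636, -0.2169181 ,  0.21616912]), np.float64(0.2325776777103799))
perfume [[ 0.76800062 -0.10588683  0.02      ]]
charger [[ 0.76515463 -0.21086083  0.02      ]]
remote [[ 0.69798988 -0.31355823  0.02      ]]
```

```bash
cat >> h.py <<'E'
def go(x,y,z,ydeg,maxmm=60,pitch=None):
    """print turn (tool rotvec deg) then shift after turn (tool mm); tool y at world heading ydeg mod 180, z down"""
    s=r.get_state(); R=Ro.from_quat(s["orientation"])
    best=None
    for a in (ydeg,ydeg+180):
        t=np.radians(a); Y=np.array([np.cos(t),np.sin(t),0]); Z=np.array([0,0,-1.]); X=np.cross(Y,Z)
        D=Ro.from_matrix(np.c_[X,Y,Z])
        w=np.degrees((R.inv()*D).as_rotvec())
        if best is None or np.linalg.norm(w)<np.linalg.norm(best[0]): best=(w,D)
    w,D=best; d=D.inv().apply(np.array([x,y,z])-s["tcp_pos"])*1000
    d0=R.inv().apply(np.array([x,y,z])-s["tcp_pos"])*1000
    print("t",round(s["t"],2),"tcp",np.round(s["tcp_pos"],4),"j7",round(s["joint_pos"][6],2),"F",np.round(s["ft_force"],1),"w",round(s["width"]*1000,1))
    print("turn",np.round(w,2),"then shift",np.round(d,1),"| shift if no turn",np.round(d0,1),"norm",round(np.linalg.norm(d),1))
E
python3 -c "
from h import *
go(.672,-.094,.21,105)"
```

```text
t 2.25 tcp [0.1932 0.6206 0.2313] j7 -0.02 F [-0.1 -0.   0.2] w 85.5
turn [ -0.    -0.   -32.29] then shift [-277.5 -814.2   21.3] | shift if no turn [-669.6 -540.    21.3] norm 860.5
```

```bash
P="python3 -m pendant"
$P '[[0,0,0,0,0,-8.1,60],[0,0,0,0,0,-8.1,60],[0,0,0,0,0,-8.1,60],[0,0,0,0,0,-8,60]]' 30
$P '[[-18.5,-54.3,0,0,0,0,60],[-18.5,-54.3,0,0,0,0,60],[-18.5,-54.3,0,0,0,0,60],[-18.5,-54.3,0,0,0,0,60],[-18.5,-54.3,0,0,0,0,60]]'
$P '[[-18.5,-54.3,0,0,0,0,60],[-18.5,-54.3,0,0,0,0,60],[-18.5,-54.3,0,0,0,0,60],[-18.5,-54.3,0,0,0,0,60],[-18.5,-54.3,0,0,0,0,60]]'
$P '[[-18.5,-54.3,4,0,0,0,60],[-18.5,-54.3,4,0,0,0,60],[-18.5,-54.3,4,0,0,0,60],[-18.5,-54.3,4,0,0,0,60],[-18.5,-54.3,4,0,0,0,60]]'
$P '[[0,0,0,0,0,0,60],[0,0,0,0,0,0,60]]'
python3 - <<'E'
from h import *
go(.672,-.094,.21,105)
c=cam("wrist"); save(c,"w1.png",1.4)
for th in ("key","tidy"):
    for m in models.masks_of(th,"wrist"): print(th,m["score"],m["extent"])
E
```

```text
t: 2.75
tcp_pos: [0.1932, 0.6206, 0.2313]
orientation: [-0.133, 0.991, 0.0, 0.0]
ft_force: [0.1, 0.0, -0.3]
width: 0.0599
finger_force: 0.0
t: 3.38
tcp_pos: [0.3539, 0.3809, 0.2316]
orientation: [-0.131, 0.991, 0.0, 0.0]
ft_force: [0.9, 0.5, -0.5]
width: 0.0602
finger_force: 0.0
t: 4.0
tcp_pos: [0.5135, 0.1425, 0.2316]
orientation: [-0.131, 0.991, 0.0, 0.0]
ft_force: [0.3, 1.0, -0.3]
width: 0.0597
finger_force: 0.0
t: 4.62
tcp_pos: [0.6731, -0.0959, 0.2113]
orientation: [-0.131, 0.991, 0.0, 0.0]
ft_force: [1.1, 0.3, -0.0]
width: 0.0596
finger_force: 0.0
t: 4.88
tcp_pos: [0.6717, -0.0935, 0.2109]
orientation: [-0.131, 0.991, 0.001, -0.0]
ft_force: [-0.8, 0.5, -0.2]
width: 0.0599
finger_force: 0.0
t 4.88 tcp [ 0.6717 -0.0935  0.2109] j7 1.89 F [-0.8  0.5 -0.2] w 59.9
turn [ 0.08 -0.04  0.  ] then shift [-0.2 -0.5  0.9] | shift if no turn [-0.2 -0.5  0.9] norm 1.0
key 0.93 [273.3, 184.3, 284.5, 220.3]
tidy 0.96 [247.4, 151.3, 370.0, 230.1]
```

View pics/w1.png

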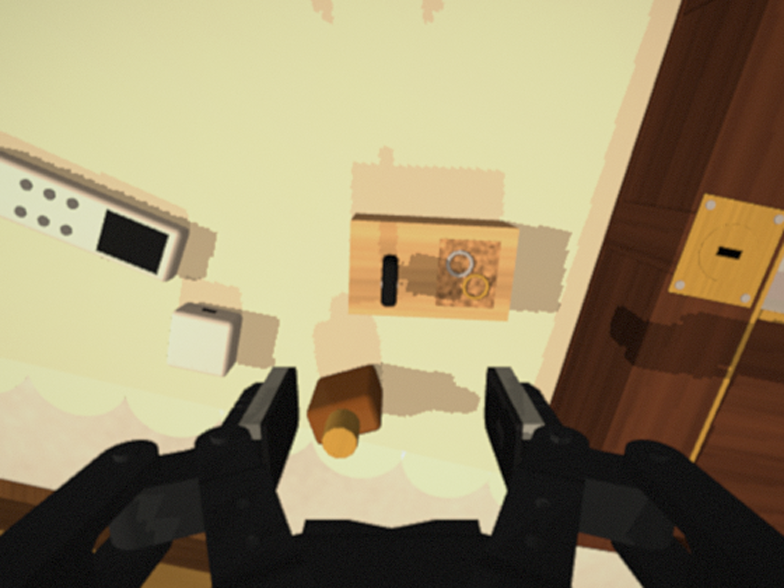

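```bash
cat >> h.py <<'E'
SH["keyt"]=[boxpts(-.014,.014,-.005,.005,.059,.087)]
def best(th,n,pt=None):
    for m in models.masks_of(th,n):
        x0,y0,x1,y1=m["extent"]
        if pt is None or (x0-3<pt[0]<x1+3 and y0-3<pt[1]<y1+3): return m["pixels"]
E
python3 - <<'E'
from h import *
c=cam("wrist")
t,e=fit("tidy",[(c,best("tidy","wrist"))],[.665,-.067,.264],1); print("tidy",t,e, "slot",place(np.array([[0,-.028,.046]]),*t))
k,e=fit("keyt",[(c,best("key","wrist"))],[.672,-.094,.264],1); print("key",k,e)
print("keyway",unproj(c,[729/1.4,253/1.4],.093))
b=cv2.inRange(c["img"][150:215,490:550],(0,0,0),(60,60,60)); ys,xs=np.nonzero(b); print("dark",xs.mean()+490,ys.mean()+150,len(xs))
print(np.round(r.get_state()["joint_pos"],2))
E
```

```text
tidy [ 0.66472484 -0.06746624  0.20614408] 0.08552370723699607 slot [[ 0.67045608 -0.09487341  0.046     ]]
key [ 0.67041958 -0.09496846  0.22467233] 0.3165163834129224
keyway [[0.6014639  0.08543996 0.093     ]]
dark 517.3717948717949 179.28205128205127 78
[ 0.14  0.69 -0.07  1.45  0.05  1.    1.89]
```

```bash
python3 -c "
from h import *
go(.6704,-.0949,.057,102.2)"
```

```text
t 5.17 tcp [ 0.672  -0.093   0.2117] j7 1.89 F [-0.2  0.3  0.3] w 60.2
turn [0.01 0.02 2.91] then shift [  2.   -1.6 154.7] | shift if no turn [  2.1  -1.5 154.7] norm 154.7
```

```bash
P="python3 -m pendant"
$P '[[2,-1.5,50,0,0,2.9,40],[0,0,45,0,0,0,40],[0,0,35,0,0,0,40],[0,0,25,0,0,0,40],[0,0,0,0,0,0,40]]' 40
python3 - <<'E'
from h import *
go(.6704,-.0949,.057,102.2)
c=cam("wrist"); save(c,"w2.png",1.2)
E
```

```text
t: 5.8
tcp_pos: [0.6688, -0.0954, 0.0544]
orientation: [-0.106, 0.994, 0.001, -0.002]
ft_force: [0.3, 0.4, 0.5]
width: 0.0401
finger_force: 0.0
t 5.8 tcp [ 0.6688 -0.0954  0.0544] j7 1.83 F [0.3 0.4 0.5] w 40.1
turn [ 0.09 -0.24 -0.05] then shift [-1.7  0.2 -2.6] | shift if no turn [-1.7  0.2 -2.6] norm 3.1
```

View pics/w2.png

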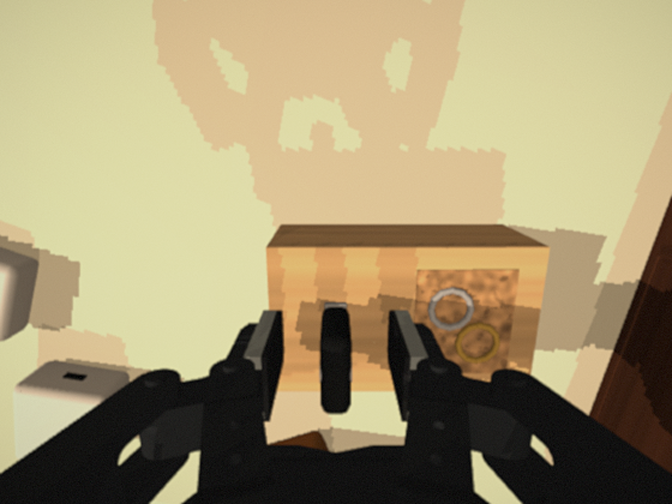

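Key stands centred between the fingers (around (336,360)). Close and lift.

```bash
P="python3 -m pendant"
$P '[[-1.5,0,-2,0,0.2,0,30],[0,0,0,0,0,0,0],[0,0,0,0,0,0,0],[0,0,0,0,0,0,0],[0,0,0,0,0,0,0]]' 60
$P '[[0,0,-30,0,0,0,0],[0,0,-40,0,0,0,0],[0,0,-40,0,0,0,0],[0,0,-40,0,0,0,0],[0,0,0,0,0,0,0]]'
python3 -c "
from h import *
go(.5995,.0855,.21,3.5);go(.5995,.0855,.21,183.5)"
```

```text
t: 6.48
tcp_pos: [0.6734, -0.0958, 0.0601]
orientation: [-0.105, 0.994, -0.0, -0.0]
ft_force: [0.3, 0.4, 6.3]
width: 0.0088
finger_force: 59.8
t: 7.1
tcp_pos: [0.6749, -0.0961, 0.2126]
orientation: [-0.105, 0.994, -0.001, 0.002]
ft_force: [-0.6, -0.9, 0.6]
width: 0.0088
finger_force: 59.0
t 7.1 tcp [ 0.6749 -0.0961  0.2126] j7 1.85 F [-0.6 -0.9  0.6] w 8.8
turn [-2.800e-01  8.000e-02 -8.141e+01] then shift [-185.9   64.2    2.6] | shift if no turn [ 35.7 193.4   2. ] norm 196.7
t 7.1 tcp [ 0.6749 -0.0961  0.2126] j7 1.85 F [-0.6 -0.9  0.6] w 8.8
turn [-2.800e-01  8.000e-02 -8.141e+01] then shift [-185.9   64.2    2.6] | shift if no turn [ 35.7 193.4   2. ] norm 196.7
```

```bash
sed -i 's/def go(x,y,z,ydeg,maxmm=60,pitch=None):/def go(x,y,z,ydeg,flip=True):/; s/for a in (ydeg,ydeg+180):/for a in ((ydeg,ydeg+180) if flip else (ydeg,)):/' h.py
P="python3 -m pendant"
$P '[[0,0,0,0,0,9.9,0],[0,0,0,0,0,9.9,0],[0,0,0,0,0,9.9,0],[0,0,0,0,0,9.9,0],[0,0,0,0,0,9.9,0]]'
$P '[[0,0,0,0,0,9.9,0],[0,0,0,0,0,9.9,0],[0,0,0,0,0,9.9,0],[0,0,0,0,0,9.9,0],[0,0,0,0,0,9.5,0]]'
python3 -c "
from h import *
go(.5995,.0855,.17,3.5,False)"
```

```text
t: 7.72
tcp_pos: [0.6717, -0.0957, 0.2071]
orientation: [0.323, 0.946, -0.001, -0.003]
ft_force: [-0.2, 0.5, -0.0]
width: 0.0092
finger_force: 59.1
t: 8.35
tcp_pos: [0.6717, -0.0956, 0.2071]
orientation: [0.687, 0.726, -0.002, -0.002]
ft_force: [0.3, -0.3, -0.9]
width: 0.0086
finger_force: 59.1
t 8.35 tcp [ 0.6717 -0.0956  0.2071] j7 0.42 F [ 0.3 -0.3 -0.9] w 8.6
turn [-0.32  0.01 -0.32] then shift [185.2 -61.   37.1] | shift if no turn [184.9 -61.8  37.4] norm 198.5
```

```bash
P="python3 -m pendant"
$P '[[46.2,-15.4,5,-0.3,0,-0.3,0],[46.2,-15.4,5,0,0,0,0],[46.2,-15.4,5,0,0,0,0],[46.2,-15.4,10,0,0,0,0],[0,0,0,0,0,0,0]]'
$P '[[0,0,0,0,0,0,0]]'
python3 - <<'E'
from h import *
go(.5995,.0855,.17,3.5,False)
c=cam("wrist"); save(c,"w3.png",1.4)
for th in ("key","keyway","case","lid_pull"):
    for m in models.masks_of(th,"wrist"): print(th,round(m["score"],2),m["extent"])
E
```

```text
t: 8.98
tcp_pos: [0.5958, 0.0905, 0.1811]
orientation: [0.68, 0.733, -0.0, -0.002]
ft_force: [0.5, -0.1, -0.4]
width: 0.009
finger_force: 59.1
t: 9.1
tcp_pos: [0.5988, 0.084, 0.1827]
orientation: [0.683, 0.73, -0.0, 0.001]
ft_force: [-0.6, -0.3, 0.3]
width: 0.0086
finger_force: 59.1
t 9.1 tcp [0.5988 0.084  0.1827] j7 0.19 F [-0.6 -0.3  0.3] w 8.6
turn [0.06 0.09 0.31] then shift [ 1.4  0.8 12.7] | shift if no turn [ 1.5  0.7 12.7] norm 12.8
key 0.87 [267.1, 236.9, 292.4, 325.5]
key 0.28 [60.1, 0.0, 339.4, 177.2]
keyway 0.81 [258.4, 198.0, 301.2, 239.8]
case 0.97 [32.2, 0.0, 560.0, 254.5]
case 0.72 [259.0, 200.4, 303.8, 240.2]
lid_pull 0.82 [60.6, 0.0, 337.8, 177.3]
```

View pics/w3.png

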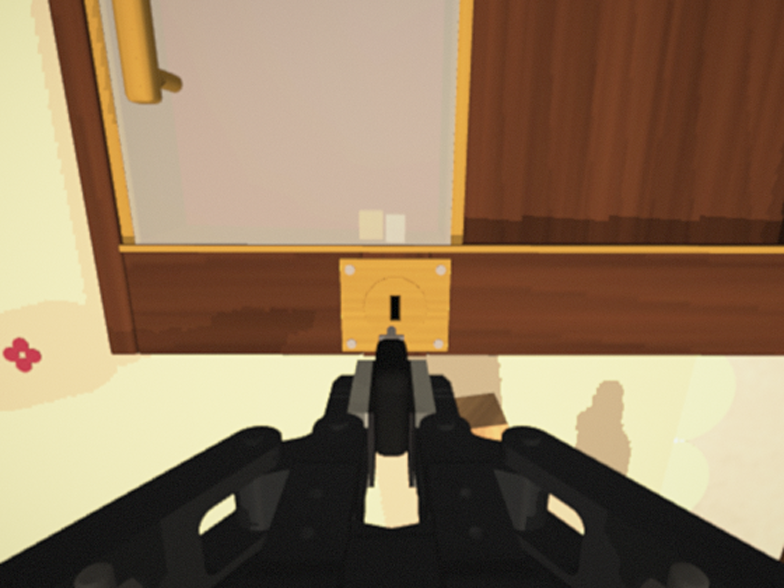

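```bash
python3 - <<'E'
from h import *
c=cam("wrist"); im=c["img"][195:265,245:325]; cv2.imwrite("pics/w4.png",cv2.resize(im[:,:,::-1],None,fx=8,fy=8,interpolation=cv2.INTER_NEAREST))
a=unproj(c,np.array([[120,247],[780,249.5]])/1.4,.091); print("edge heading",np.degrees(np.arctan2(*(a[1]-a[0])[[1,0]])))
E
```

```text
edge heading 3.4152655938530714
```

View pics/w4.png

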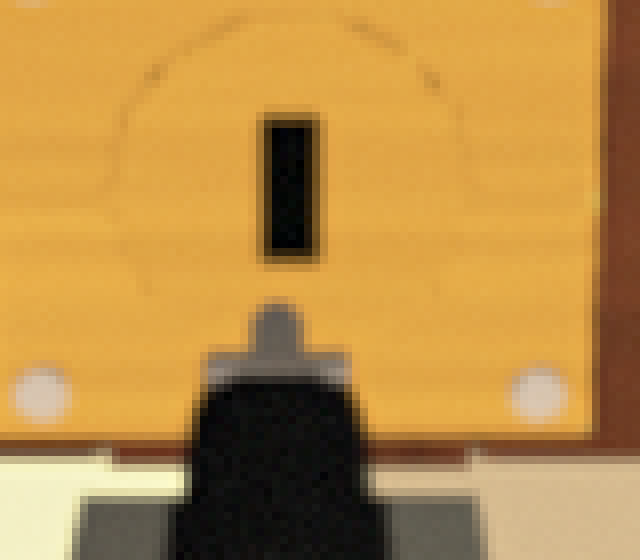

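```bash
cat >> h.py <<'E'
def tool2world(p):
    s=r.get_state(); return Ro.from_quat(s["orientation"]).apply(p)+s["tcp_pos"]
E
python3 - <<'E'
from h import *
c=cam("wrist")
def pix(dx,dy,dz,a=0): # key origin offset in tool (m)
    K=np.array([[9.5,4.5,-3],[9.5,-4.5,-3],[9.5,4.5,0],[6,1.8,16],[6,-1.8,16],[4.25,.9,24],[4.25,-.9,24],[14,5,-41],[14,-5,-41],[14,0,-13]])/1000
    return proj(c,tool2world(K+[dx,dy,dz]))
print(np.round(pix(0,0,.014),1))
obs=np.array([[245+350/8-.5,195+355/8-.5],[245+205/8-.5,195+355/8-.5]]); print("obs shoulder bottom corners",obs,"blade top",279.1,232.4)
o=minimize(lambda p:np.sum((pix(*p)[[2]]-obs[0])**2)+np.sum((pix(*p)[3:5].mean(0)-[279.1,232.6])**2)+((p[2]-.014)/.002)**2,[0,0,.014],method="Nelder-Mead")
print(o.x,o.fun); print(np.round(pix(*o.x),1))
sw=unproj(c,[280.9,218.0],.093)[0]; tip=tool2world(o.x+[0,0,.024]); print("slot",sw,"tip",tip)
s=r.get_state();R=Ro.from_quat(s["orientation"]); print("shift",R.inv().apply(sw-tip)*1000); go(.6,.0855,.1,3.45,False)
E
```

```text
[[287.2 246.3]
 [268.8 246.3]
 [287.1 244. ]
 [281.4 239.3]
 [274.8 239.3]
 [279.8 237.3]
 [276.6 237.3]
 [290.9 272.6]
 [264.4 272.6]
 [277.9 245.2]]
obs shoulder bottom corners [[288.25  238.875]
 [270.125 238.875]] blade top 279.1 232.4
[0.00329743 0.00055045 0.01389856] 2.22427756095974
[[288.4 240. ]
 [269.9 240. ]
 [288.2 237.9]
 [282.4 233.7]
 [275.8 233.7]
 [280.7 231.9]
 [277.6 231.9]
 [292.5 264.7]
 [265.7 264.7]
 [279.1 238.5]]
slot [0.6013471  0.08365043 0.093     ] tip [0.59975421 0.08701996 0.14534414]
shift [-3.42998888  1.26547674 52.34915104]
t 9.45 tcp [0.5993 0.0837 0.1832] j7 0.19 F [ 0.5 -1.2 -0.1] w 9.1
turn [0.12 0.04 0.28] then shift [ 1.7  0.8 83.2] | shift if no turn [ 1.8  0.6 83.2] norm 83.3
```

```bash
P="python3 -m pendant"
$P '[[-3.4,1.3,15,0.1,0,0.3,0],[0,0,20,0,0,0,0],[0,0,12,0,0,0,0],[0,0,0,0,0,0,0],[0,0,0,0,0,0,0]]'
python3 - <<'E'
from h import *
sw=np.array([.6013,.0837,.093]); tip=tool2world(np.array([.0033,.00055,.0379])); s=r.get_state();R=Ro.from_quat(s["orientation"])
print("tip",tip,"shift",R.inv().apply(sw-tip)*1000); go(.6,.0855,.1,3.45,False)
c=cam("wrist"); im=c["img"][175:275,230:330]; cv2.imwrite("pics/w5.png",cv2.resize(im[:,:,::-1],None,fx=6,fy=6,interpolation=cv2.INTER_NEAREST))
E
```

```text
t: 10.07
tcp_pos: [0.601, 0.0812, 0.1365]
orientation: [0.685, 0.728, 0.0, 0.0]
ft_force: [-0.9, -1.3, -1.2]
width: 0.0089
finger_force: 59.1
tip [0.60142046 0.084476   0.09857288] shift [-0.76383277 -0.17185414  5.57321604]
t 10.07 tcp [0.601  0.0812 0.1365] j7 0.22 F [-0.9 -1.3 -1.2] w 8.9
turn [0.04 0.03 0.05] then shift [ 4.4 -0.8 36.5] | shift if no turn [ 4.4 -0.8 36.5] norm 36.7
```

View pics/w5.png

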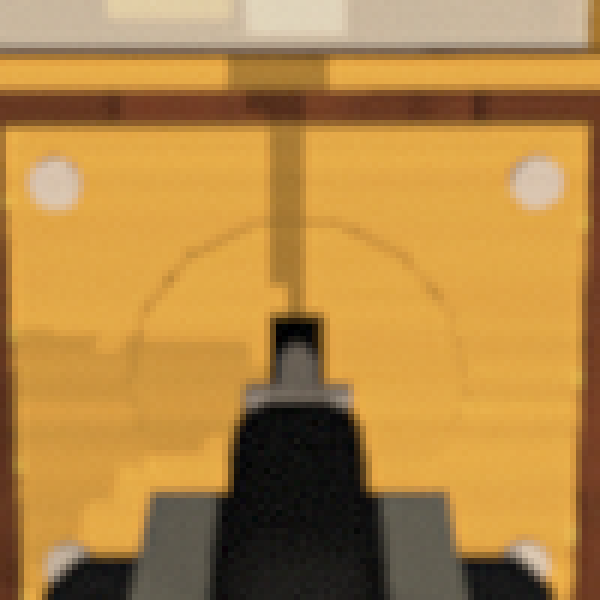

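```bash
P="python3 -m pendant"
$P '[[-0.7,-0.1,3,0,0,0,0],[0,0,3,0,0,0,0],[0,0,3,0,0,0,0],[0,0,3,0,0,0,0],[0,0,0,0,0,0,0]]'
```

```text
t: 10.75
tcp_pos: [0.6003, 0.0806, 0.1238]
orientation: [0.685, 0.728, -0.0, -0.0]
ft_force: [-0.2, -0.4, -0.7]
width: 0.009
finger_force: 59.1
```

```bash
P="python3 -m pendant"
$P '[[0,0,3,0,0,0,0],[0,0,3,0,0,0,0],[0,0,0,0,0,0,0]]'
$P '[[0,0,3,0,0,0,0],[0,0,3,0,0,0,0],[0,0,0,0,0,0,0]]'
```

```text
t: 11.12
tcp_pos: [0.6003, 0.0806, 0.1179]
orientation: [0.685, 0.728, -0.0, -0.0]
ft_force: [-0.3, 0.2, -0.1]
width: 0.0085
finger_force: 59.1
t: 11.5
tcp_pos: [0.6003, 0.0806, 0.1118]
orientation: [0.685, 0.728, -0.0, -0.0]
ft_force: [-0.4, 0.4, -0.2]
width: 0.0091
finger_force: 59.1
```

```bash
P="python3 -m pendant"
$P '[[0,0,3,0,0,0,0],[0,0,1,0,0,0,0],[0,0,0,0,0,0,0]]'
$P '[[0,0,1,0,0,0,0],[0,0,0,0,0,0,0]]'
$P '[[0,0,1,0,0,0,0],[0,0,0,0,0,0,0]]'
```

```text
t: 11.88
tcp_pos: [0.6005, 0.0806, 0.1081]
orientation: [0.685, 0.728, -0.0, 0.0]
ft_force: [-0.1, -0.2, -0.8]
width: 0.009
finger_force: 59.1
t: 12.12
tcp_pos: [0.6006, 0.0806, 0.1072]
orientation: [0.685, 0.728, -0.0, 0.0]
ft_force: [-0.5, 0.5, -1.3]
width: 0.0087
finger_force: 59.1
t: 12.38
tcp_pos: [0.6007, 0.0806, 0.107]
orientation: [0.685, 0.728, 0.0, 0.0]
ft_force: [-2.6, -0.2, 6.2]
width: 0.0087
finger_force: 60.2
```

```bash
P="python3 -m pendant"
$P '[[0.15,-0.57,0,0,0,10,0],[0.15,-0.57,0,0,0,10,0],[0.15,-0.57,0,0,0,10,0],[0,0,0,0,0,0,0]]' 90
$P '[[0.15,-0.57,0,0,0,10,0],[0.15,-0.57,0,0,0,10,0],[0,0,0,0,0,0,0]]'
$P '[[0.15,-0.57,0,0,0,10,0],[0.15,-0.57,0,0,0,10,0],[0,0,0,0,0,0,0]]'
python3 -c "
from h import *
s=r.get_state();print(s['wrist_torque'],s['joint_pos'])"
```

```text
t: 12.88
tcp_pos: [0.5995, 0.0809, 0.1071]
orientation: [0.851, 0.526, 0.0, 0.001]
ft_force: [-0.9, -1.5, 7.7]
width: 0.0083
finger_force: 90.5
t: 13.25
tcp_pos: [0.5987, 0.0815, 0.1071]
orientation: [0.929, 0.37, 0.0, 0.001]
ft_force: [-1.8, -1.1, 5.9]
width: 0.0084
finger_force: 90.6
t: 13.62
tcp_pos: [0.5982, 0.0823, 0.1071]
orientation: [0.979, 0.203, 0.001, 0.001]
ft_force: [-1.0, -1.2, 6.7]
width: 0.008
finger_force: 90.6
[-0.30789876  0.29562309  0.00152314] [-0.59392622  0.83275447  0.70198626  1.77319509 -0.71796064  0.80913027
 -0.69680164]
```

```bash
P="python3 -m pendant"; T="python3 -c \"
from h import *
s=r.get_state();print(s['wrist_torque'])\""
$P '[[0.15,-0.57,0,0,0,7,0],[0,0,0,0,0,0,0]]'; eval "$T"
$P '[[0,-0.2,0,0,0,4,0],[0,0,0,0,0,0,0]]'; eval "$T"
$P '[[0,-0.2,0,0,0,4,0],[0,0,0,0,0,0,0]]'; eval "$T"
$P '[[0,-0.2,0,0,0,4,0],[0,0,0,0,0,0,0]]'; eval "$T"
python3 - <<'E'
from h import *
s=cam("side"); im=s["img"][225:325,190:300]; cv2.imwrite("pics/s1.png",cv2.resize(im[:,:,::-1],None,fx=5,fy=5,interpolation=cv2.INTER_CUBIC))
E
```

```text
t: 13.88
tcp_pos: [0.5982, 0.0827, 0.1071]
orientation: [0.99, 0.143, 0.001, 0.001]
ft_force: [-1.0, -2.0, 7.2]
width: 0.0082
finger_force: 90.6
[-0.31609861  0.27087511  0.02223217]
t: 14.12
tcp_pos: [0.5981, 0.0829, 0.1071]
orientation: [0.994, 0.109, 0.001, 0.001]
ft_force: [-1.7, -2.0, 6.0]
width: 0.0087
finger_force: 90.5
[-0.33031564  0.24897088 -0.04596566]
t: 14.38
tcp_pos: [0.5981, 0.0831, 0.1071]
orientation: [0.997, 0.074, 0.001, 0.001]
ft_force: [-1.0, -1.3, 7.0]
width: 0.0083
finger_force: 90.5
[-0.43116032  0.21007764  0.11259039]
t: 14.62
tcp_pos: [0.5979, 0.0833, 0.1071]
orientation: [0.999, 0.04, 0.001, 0.001]
ft_force: [-2.1, -0.8, 6.1]
width: 0.0083
finger_force: 90.6
[-0.36102635  0.32174055  0.19668516]
```

```bash
P="python3 -m pendant"
$P '[[0,0,0,0,0,0,40],[0,0,0,0,0,0,40],[0,0,0,0,0,0,40],[0,0,-15,0,0,0,40],[0,0,-40,0,0,0,40]]' 60
$P '[[0,0,-45,0,0,-10.5,40],[0,0,0,0,0,-10.5,40],[0,0,0,0,0,-10.5,40],[0,0,0,0,0,-10.5,40],[0,0,0,0,0,-10.5,40]]'
$P '[[0,0,0,0,0,-10.5,40],[0,0,0,0,0,-10.5,40],[0,0,0,0,0,-10.5,40],[0,0,0,0,0,-5,40],[0,0,0,0,0,0,40]]'
python3 -c "
from h import *
go(.4898,.2223,.2,3.43,False)
c=cam('wrist');save(c,'w6.png',1.2);im=c['img'];X=place(np.array([[-.03,-.122,.093],[-.183,-.15,.091],[-.133,.073,.123],[-.133,-.027,.123]]),.6239,.2073,.0599);print(proj(c,X)*1.2)"
```

```text
t: 15.3
tcp_pos: [0.5963, 0.0845, 0.161]
orientation: [0.999, 0.039, -0.002, 0.0]
ft_force: [-0.2, 0.3, 0.9]
width: 0.0405
finger_force: 0.0
t: 15.92
tcp_pos: [0.5976, 0.084, 0.2073]
orientation: [0.877, 0.48, 0.0, 0.001]
ft_force: [0.3, 0.1, -0.1]
width: 0.0399
finger_force: 0.0
t: 16.55
tcp_pos: [0.5977, 0.0838, 0.2072]
orientation: [0.686, 0.728, 0.0, 0.001]
ft_force: [0.3, -0.3, -1.0]
width: 0.0403
finger_force: 0.0
t 16.55 tcp [0.5977 0.0838 0.2072] j7 0.19 F [ 0.3 -0.3 -1. ] w 40.3
turn [ 0.07  0.03 -0.02] then shift [144.7 -99.5   7.2] | shift if no turn [144.6 -99.5   7. ] norm 175.7
[[ 339.31918625  251.71303074]
 [ 115.28286049  290.6816313 ]
 [ 113.53660036 -145.23449116]
 [ 143.10624081   92.00513204]]
```

View pics/w6.png

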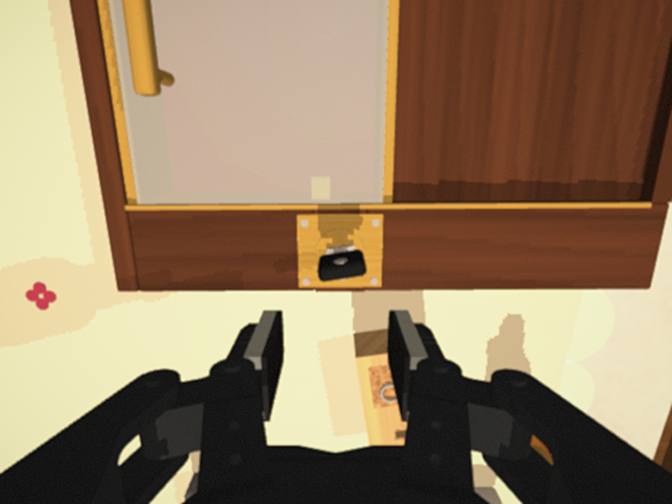

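Key stands in the lock, turned (head at (342,264)); pull end at (146,95) matches the prediction to ~2 mm. On to the pull.

```bash
P="python3 -m pendant"
$P '[[48.5,-33,2,0,0,0,45],[48.5,-33,2,0,0,0,45],[47.5,-33,3,0,0,0,45],[0,0,40,0,0,0,45],[0,0,30,0,0,0,45]]'
$P '[[0,0,0,0,0,0,45],[0,0,0,0,0,0,45]]'
python3 -c "
from h import *
go(.4905,.2223,.0985,3.43,False)"
```

```text
t: 17.23
tcp_pos: [0.4891, 0.2238, 0.1285]
orientation: [0.685, 0.729, 0.0, 0.0]
ft_force: [0.3, -0.5, 1.5]
width: 0.0448
finger_force: 0.0
t: 17.48
tcp_pos: [0.4908, 0.2223, 0.1302]
orientation: [0.686, 0.728, 0.001, 0.001]
ft_force: [0.2, 0.4, -0.3]
width: 0.0453
finger_force: 0.0
t 17.48 tcp [0.4908 0.2223 0.1302] j7 -0.01 F [ 0.2  0.4 -0.3] w 45.3
turn [0.1  0.02 0.  ] then shift [-0.  -0.3 31.7] | shift if no turn [-0.  -0.3 31.7] norm 31.7
```

```bash
P="python3 -m pendant"
$P '[[0,0,16,0,0,0,45],[0,0,15,0,0,0,45],[0,0,0,0,0,0,8],[0,0,0,0,0,0,8],[0,0,0,0,0,0,8]]' 30
$P '[[0,0,0,0,0,0,8],[0,10,0,0,0,0,8],[0,20,0,0,0,0,8],[0,25,0,0,0,0,8],[0,0,0,0,0,0,8]]'
```

```text
t: 18.1
tcp_pos: [0.4897, 0.2222, 0.098]
orientation: [0.685, 0.728, -0.0, 0.0]
ft_force: [0.8, 0.2, -4.8]
width: 0.0115
finger_force: 33.1
t: 18.73
tcp_pos: [0.5471, 0.226, 0.098]
orientation: [0.685, 0.728, 0.001, 0.001]
ft_force: [1.1, 0.3, -3.5]
width: 0.0109
finger_force: 33.3
```

```bash
P="python3 -m pendant"
$P '[[0,25,0,0,0,0,8],[0,25,0,0,0,0,8],[0,25,0,0,0,0,8],[0,15,0,0,0,0,8],[0,6,0,0,0,0,8]]'
$P '[[0,4,0,0,0,0,8],[0,2,0,0,0,0,8],[0,0,0,0,0,0,8],[0,0,0,0,0,0,8]]'
```

```text
t: 19.35
tcp_pos: [0.6402, 0.2319, 0.098]
orientation: [0.685, 0.728, -0.0, -0.0]
ft_force: [-2.4, -0.1, -1.1]
width: 0.0114
finger_force: 33.6
t: 19.85
tcp_pos: [0.6461, 0.2323, 0.098]
orientation: [0.685, 0.728, -0.0, -0.0]
ft_force: [-2.0, 0.2, -3.2]
width: 0.0112
finger_force: 33.4
```

```bash
P="python3 -m pendant"
$P '[[0,1.5,0,0,0,0,8],[0,1.5,0,0,0,0,8],[0,0,0,0,0,0,8]]'
$P '[[0,2,0,0,0,0,8],[0,0,0,0,0,0,8],[0,0,0,0,0,0,8]]'
```

```text
t: 20.23
tcp_pos: [0.6463, 0.2323, 0.098]
orientation: [0.685, 0.729, -0.003, -0.002]
ft_force: [-8.0, -0.3, 4.0]
width: 0.0116
finger_force: 34.2
t: 20.6
tcp_pos: [0.6463, 0.2324, 0.0979]
orientation: [0.685, 0.729, -0.004, -0.004]
ft_force: [-13.1, -1.9, 7.2]
width: 0.0114
finger_force: 34.6
```

```bash
P="python3 -m pendant"
$P '[[0,-5,0,0,0,0,45],[0,0,0,0,0,0,45],[0,0,0,0,0,0,45],[0,0,-40,0,0,0,60],[0,0,-60,0,0,0,60]]' 60
python3 -c "
from h import *
go(.50,-.24,.26,3.43,False)"
```

```text
t: 21.22
tcp_pos: [0.6457, 0.2318, 0.1973]
orientation: [0.685, 0.728, -0.002, -0.0]
ft_force: [0.0, 0.4, -0.4]
width: 0.0605
finger_force: 0.0
t 21.23 tcp [0.6457 0.2318 0.1973] j7 -0.03 F [ 0.   0.4 -0.4] w 60.5
turn [-0.18  0.11  0.06] then shift [-462.2 -173.7  -62.7] | shift if no turn [-462.1 -174.3  -61.2] norm 497.7
```

```bash
P="python3 -m pendant"
$P '[[0,0,-50,-0.2,0.1,0,70],[-50,-19,0,0,0,0,70],[-51.5,-19.3,0,0,0,0,70],[-51.5,-19.3,-5,0,0,0,70],[-51.5,-19.3,-5,0,0,0,70]]'
$P '[[-51.5,-19.3,0,0,0,0,70],[-51.5,-19.3,0,0,0,0,70],[-51.5,-19.3,0,0,0,0,70],[-51.5,-19.3,0,0,0,0,70],[-51.5,-19.3,0,0,0,0,70]]'
$P '[[0,0,0,0,0,0,70],[0,0,0,0,0,0,70]]'
python3 - <<'E'
from h import *
go(.50,-.24,.26,3.43,False)
c=cam("wrist"); save(c,"w7.png",1.4)
for m in models.masks_of("watch_b","wrist"):
    x0,y0,x1,y1=m["extent"]; g=unproj(c,[(x0+x1)/2,(y0+y1)/2],.02)[0]
    px=m["pixels"]; p,e=fit("watch",[(c,px)],[g[0],g[1],0]); print(round(m["score"],2),m["extent"],np.median(c["img"][px],0),"fit",p,round(e,3))
E
```

```text
t: 21.85
tcp_pos: [0.5822, 0.0213, 0.2581]
orientation: [0.685, 0.728, 0.002, 0.001]
ft_force: [-0.4, -0.3, 0.5]
width: 0.0701
finger_force: 0.0
t: 22.48
tcp_pos: [0.5015, -0.2418, 0.2574]
orientation: [0.685, 0.728, 0.002, 0.002]
ft_force: [0.3, -0.8, 0.1]
width: 0.0698
finger_force: 0.0
t: 22.72
tcp_pos: [0.502, -0.2395, 0.257]
orientation: [0.685, 0.728, 0.002, 0.001]
ft_force: [0.3, 0.3, -0.0]
width: 0.0699
finger_force: 0.0
t 22.73 tcp [ 0.502  -0.2395  0.257 ] j7 0.75 F [ 0.3  0.3 -0. ] w 69.9
turn [ 0.25 -0.09  0.05] then shift [-0.4 -2.1 -3. ] | shift if no turn [-0.3 -2.  -3. ] norm 3.7
0.8 [231.7, 223.9, 276.4, 277.8] [106.  94.  72.] fit [ 0.47811328 -0.32794305 -0.16565252] 0.202
0.68 [479.8, 151.6, 533.5, 198.0] [187. 187. 156.] fit [ 0.75473395 -0.21479229  1.4808583 ] 0.439
0.64 [244.7, 134.5, 289.7, 189.0] [108.  98.  88.] fit [ 0.48918739 -0.21787497  0.15210407] 0.131
0.6 [244.8, 299.9, 301.7, 355.3] [40. 87. 36.] fit [ 0.50517504 -0.43632986 -0.44685518] 0.249
```

View pics/w7.png

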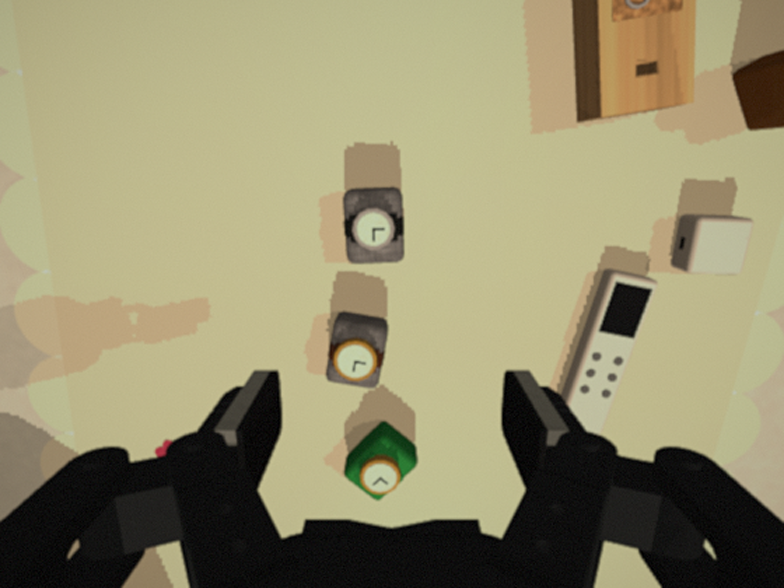

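Two watches: steel/black strap at (373,225), brass/brown at (356,350), both straps roughly along x; green one at (380,460) stays. Picking the black one first.

```bash
python3 -c "
from h import *
go(.4891,-.2177,.003,7.5,False)"
```

```text
t 22.82 tcp [ 0.5024 -0.2381  0.2568] j7 0.75 F [-0.1  0.1 -0.1] w 69.8
turn [ 0.22 -0.11 -3.86] then shift [ 22.  -10.6 253.8] | shift if no turn [ 20.7 -13.  253.8] norm 255.0
```

```bash
P="python3 -m pendant"
$P '[[0,0,10,0.2,-0.1,-3.9,76],[22,-10.6,50,0,0,0,76],[0,0,55,0,0,0,76],[0,0,55,0,0,0,76],[0,0,0,0,0,0,76]]'
$P '[[0,0,0,0,0,0,76]]'
python3 -c "
from h import *
go(.4891,-.2177,.003,7.5,False)
c=cam('wrist');save(c,'w8.png',1.2)
for m in models.masks_of('watch_b','wrist'): print(m['score'],m['extent'])"
```

```text
t: 23.45
tcp_pos: [0.4862, -0.2164, 0.0838]
orientation: [0.659, 0.752, -0.001, -0.004]
ft_force: [0.3, 0.2, 0.0]
width: 0.0762
finger_force: 0.0
t: 23.58
tcp_pos: [0.4897, -0.2193, 0.0884]
orientation: [0.66, 0.752, 0.0, 0.001]
ft_force: [-0.5, 0.3, 0.1]
width: 0.0766
finger_force: 0.0
t 23.57 tcp [ 0.4897 -0.2193  0.0884] j7 0.91 F [-0.5  0.3  0.1] w 76.6
turn [ 0.11  0.1  -0.03] then shift [ 1.7 -0.4 85.4] | shift if no turn [ 1.8 -0.5 85.4] norm 85.4
0.89 [213.0, 309.0, 283.5, 382.7]
0.63 [241.7, 176.3, 312.1, 272.7]
```

View pics/w8.png

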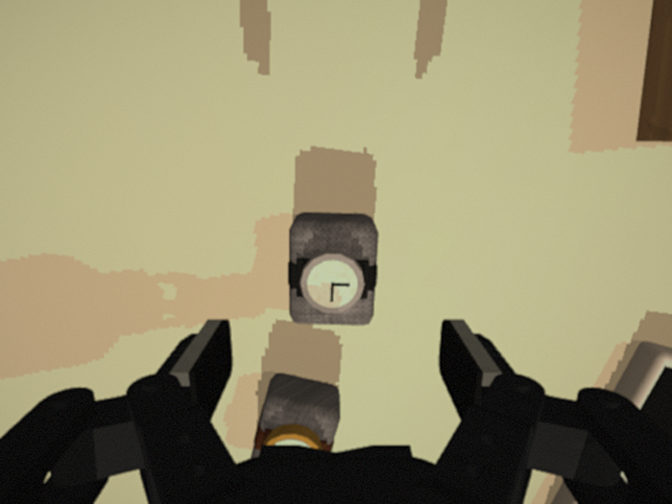

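```bash
P="python3 -m pendant"
$P '[[1.7,-0.4,35,0.1,0.1,0,76],[0,0,30,0,0,0,76],[0,0,15,0,0,0,76],[0,0,5,0,0,0,76],[0,0,0,0,0,0,76]]'
$P '[[0,0,0,0,0,0,30],[0,0,0,0,0,0,30],[0,0,0,0,0,0,30],[0,0,0,0,0,0,30]]' 60
```

```text
t: 24.3
tcp_pos: [0.4883, -0.2179, 0.0027]
orientation: [0.66, 0.751, -0.0, -0.0]
ft_force: [-0.4, -0.4, 0.6]
width: 0.0761
finger_force: 0.0
t: 24.8
tcp_pos: [0.4882, -0.2179, 0.0029]
orientation: [0.66, 0.751, 0.0, -0.0]
ft_force: [-1.2, 0.1, 5.9]
width: 0.045
finger_force: 61.2
```

```bash
cat >> h.py <<'E'
CASE=(.6239,.2073,.0599)
def gobed(xb,yb,h,off=(0,0)):
    s=r.get_state(); R=Ro.from_quat(s["orientation"]); B=Ro.from_euler("ZY",[CASE[2],-.18])
    o=place(np.array([[-.086,.023,.025]]),*CASE)[0]
    M=B.as_matrix(); D=Ro.from_matrix(np.c_[M[:,1],M[:,0],-M[:,2]])
    X=o+B.apply([xb,yb,h])-D.apply([off[0],off[1],0])
    print("t",round(s["t"],2),"tcp",np.round(s["tcp_pos"],4),"target",np.round(X,4),"F",np.round(s["ft_force"],1))
    print("turn",np.round(np.degrees((R.inv()*D).as_rotvec()),2),"then shift",np.round(D.inv().apply(X-s["tcp_pos"])*1000,1),"| no turn",np.round(R.inv().apply(X-s["tcp_pos"])*1000,1))
E
P="python3 -m pendant"
$P '[[0,0,-20,0,0,0,30],[0,0,-50,0,0,0,30],[0,0,-55,0,0,0,30],[0,0,-55,0,0,0,30],[0,0,0,0,0,4,30]]'
python3 -c "
from h import *
gobed(.028,.066,.12)"
```

```text
t: 25.42
tcp_pos: [0.4904, -0.2191, 0.1864]
orientation: [0.686, 0.727, 0.002, 0.003]
ft_force: [0.1, -0.1, -2.8]
width: 0.0455
finger_force: 61.7
t 25.43 tcp [ 0.4904 -0.2191  0.1864] target [0.5388 0.2914 0.1481] F [ 0.1 -0.1 -2.8]
turn [-9.94  0.15 -0.11] then shift [506.7  70.7  51.8] | no turn [506.9  77.5  37.6]
```

```bash
P="python3 -m pendant"
$P '[[50.7,7.8,0,0,0,0,30],[50.7,7.8,0,0,0,0,30],[50.7,7.8,0,0,0,0,30],[50.7,7.8,0,0,0,0,30],[50.7,7.8,0,0,0,0,30]]'
$P '[[50.7,7.8,0,0,0,0,30],[50.7,7.8,0,0,0,0,30],[50.7,7.8,0,0,0,0,30],[50.7,7.8,0,0,0,0,30],[50.7,7.8,0,0,0,0,30]]'
$P '[[0,0,20,-5,0,0,30],[0,0,15,-5,0,0,30],[0,0,0,0,0,0,30],[0,0,0,0,0,0,30]]'
python3 -c "
from h import *
gobed(.028,.066,.004)
for n in ('scene',):
  c=cam(n); im=c['img'][120:300,290:510]; cv2.imwrite('pics/s2.png',cv2.resize(im[:,:,::-1],None,fx=3,fy=3,interpolation=cv2.INTER_CUBIC))"
```

```text
t: 26.05
tcp_pos: [0.5116, 0.0394, 0.1823]
orientation: [0.686, 0.728, -0.0, -0.001]
ft_force: [1.0, -0.2, -1.6]
width: 0.045
finger_force: 61.6
t: 26.68
tcp_pos: [0.5353, 0.2946, 0.1824]
orientation: [0.686, 0.728, -0.0, -0.001]
ft_force: [0.2, -0.0, -2.3]
width: 0.0449
finger_force: 61.6
t: 27.18
tcp_pos: [0.5379, 0.2933, 0.1482]
orientation: [0.683, 0.725, 0.064, 0.059]
ft_force: [0.4, -0.4, -1.7]
width: 0.0452
finger_force: 61.8
t 27.18 tcp [0.5379 0.2933 0.1482] target [0.5595 0.2926 0.0339] F [ 0.4 -0.4 -1.7]
turn [-0.38 -0.08 -0.06] then shift [ -2.    0.7 116.3] | no turn [ -2.1   1.4 116.3]
```

View pics/s2.png

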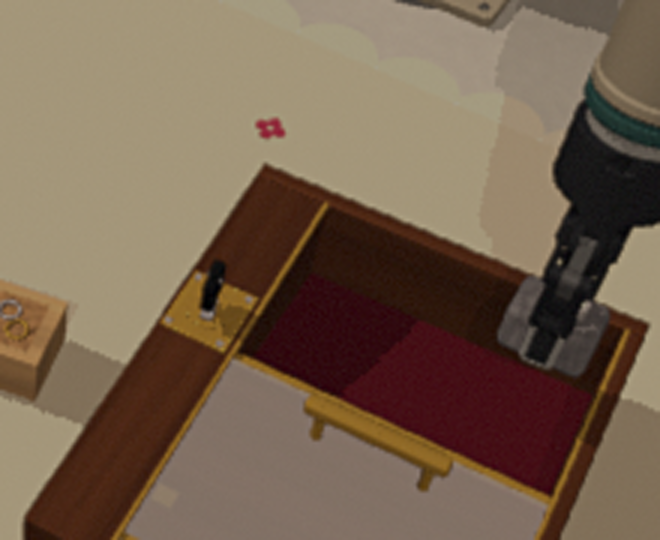

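Lid open, the watch hangs tilted over the bay's +y side; descend.

```bash
P="python3 -m pendant"
$P '[[-2,1,30,-0.4,0,0,30],[0,0,35,0,0,0,30],[0,0,25,0,0,0,30],[0,0,15,0,0,0,30],[0,0,0,0,0,0,30]]'
python3 -c "
from h import *
gobed(.028,.066,.003)"
```

```text
t: 27.85
tcp_pos: [0.5571, 0.2919, 0.0437]
orientation: [0.683, 0.725, 0.065, 0.061]
ft_force: [0.7, -0.9, -2.5]
width: 0.0455
finger_force: 61.9
t 27.85 tcp [0.5571 0.2919 0.0437] target [0.5597 0.2926 0.033 ] F [ 0.7 -0.9 -2.5]
turn [-0.06 -0.03 -0.08] then shift [ 0.6  0.7 11.1] | no turn [ 0.6  0.7 11.1]
```

```bash
P="python3 -m pendant"
$P '[[0.5,0.6,5,0,0,0,30],[0,0,3,0,0,0,30],[0,0,1.5,0,0,0,30],[0,0,0,0,0,0,30]]'
$P '[[0,0,1,0,0,0,30],[0,0,0,0,0,0,30]]'
$P '[[0,0,0.7,0,0,0,30],[0,0,0,0,0,0,30]]'
```

```text
t: 28.35
tcp_pos: [0.5588, 0.2931, 0.0351]
orientation: [0.683, 0.725, 0.066, 0.061]
ft_force: [-0.1, 0.4, -2.3]
width: 0.045
finger_force: 61.9
t: 28.6
tcp_pos: [0.559, 0.2931, 0.034]
orientation: [0.683, 0.725, 0.066, 0.061]
ft_force: [0.1, 1.0, -1.5]
width: 0.0452
finger_force: 61.9
t: 28.85
tcp_pos: [0.5591, 0.293, 0.0332]
orientation: [0.683, 0.725, 0.066, 0.061]
ft_force: [0.8, 0.3, -1.7]
width: 0.0456
finger_force: 61.9
```

```bash
P="python3 -m pendant"
$P '[[0,0,0.8,0,0,0,30],[0,0,0,0,0,0,30]]'
$P '[[0,0,0.8,0,0,0,30],[0,0,0,0,0,0,30]]'
$P '[[0,0,0.8,0,0,0,30],[0,0,0,0,0,0,30]]'
```

```text
t: 29.1
tcp_pos: [0.5592, 0.293, 0.0331]
orientation: [0.683, 0.725, 0.066, 0.061]
ft_force: [-1.6, 0.2, 6.2]
width: 0.045
finger_force: 62.7
t: 29.35
tcp_pos: [0.5592, 0.293, 0.0331]
orientation: [0.683, 0.725, 0.066, 0.061]
ft_force: [-5.2, -1.4, 12.4]
width: 0.0454
finger_force: 63.5
t: 29.6
tcp_pos: [0.5592, 0.2931, 0.033]
orientation: [0.683, 0.725, 0.066, 0.061]
ft_force: [-8.6, -1.7, 19.1]
width: 0.0452
finger_force: 64.3
```

```bash
P="python3 -m pendant"
$P '[[0,0,-1.5,0,0,0,30],[0,0,0,0,0,0,50],[0,0,0,0,0,0,56],[0,0,0,0,0,0,58],[0,0,0,0,0,0,58]]'
$P '[[0,0,-12,0,0,0,58],[0,0,-40,0,0,0,58],[0,0,-50,0,0,0,65],[0,0,-50,0,0,0,70],[0,0,0,5,0,0,70]]'
python3 -c "
from h import *
go(.502,-.30,.2,-4,False)"
```

```text
t: 30.22
tcp_pos: [0.5593, 0.293, 0.0322]
orientation: [0.683, 0.725, 0.066, 0.061]
ft_force: [-1.0, -0.5, 0.1]
width: 0.0576
finger_force: 0.0
t: 30.85
tcp_pos: [0.5317, 0.2931, 0.1866]
orientation: [0.684, 0.728, 0.036, 0.031]
ft_force: [0.8, -0.1, -0.8]
width: 0.0704
finger_force: 0.0
t 30.85 tcp [0.5317 0.2931 0.1866] j7 -0.1 F [ 0.8 -0.1 -0.8] w 70.4
turn [ 5.43 -0.65  7.53] then shift [-593.7   11.8  -13.4] | shift if no turn [-590.1  -64.4  -22.6] norm 594.0
```

```bash
P="python3 -m pendant"
$P '[[0,0,-15,5.4,-0.6,7.5,76],[-59.4,1.2,0,0,0,0,76],[-59.4,1.2,0,0,0,0,76],[-59.4,1.2,0,0,0,0,76],[-59.4,1.2,0,0,0,0,76]]'
$P '[[-59.4,1.2,0,0,0,0,76],[-59.4,1.2,0,0,0,0,76],[-59.4,1.2,0,0,0,0,76],[-59.4,1.2,0,0,0,0,76],[-59.4,1.2,0,0,0,0,76]]'
$P '[[-59.4,1.2,0,0,0,0,76],[0,0,0,0,0,0,76],[0,0,0,0,0,0,76]]'
python3 - <<'E'
from h import *
go(.4785,-.327,.003,-6,False)
c=cam("wrist"); save(c,"w9.png",1.2)
for m in models.masks_of("watch_b","wrist"):
    x0,y0,x1,y1=m["extent"]; g=unproj(c,[(x0+x1)/2,(y0+y1)/2],.02)[0]
    px=m["pixels"]; p,e=fit("watch",[(c,px)],[g[0],g[1],0]); print(round(m["score"],2),m["extent"],np.median(c["img"][px],0),"fit",p,round(e,3))
E
```

```text
t: 31.48
tcp_pos: [0.5183, 0.0521, 0.1985]
orientation: [0.732, 0.681, -0.001, 0.001]
ft_force: [1.6, -0.4, 0.7]
width: 0.0756
finger_force: 0.0
t: 32.1
tcp_pos: [0.503, -0.2446, 0.1996]
orientation: [0.732, 0.681, -0.001, 0.001]
ft_force: [1.2, 0.5, -0.2]
width: 0.0756
finger_force: 0.0
t: 32.48
tcp_pos: [0.5, -0.3015, 0.1992]
orientation: [0.732, 0.681, -0.001, 0.0]
ft_force: [0.7, 1.0, -0.2]
width: 0.0758
finger_force: 0.0
t 32.48 tcp [ 0.5    -0.3015  0.1992] j7 0.8 F [ 0.7  1.  -0.2] w 75.8
turn [-0.09  0.14  1.86] then shift [-27.6 -18.7 196.2] | shift if no turn [-26.5 -19.3 196.3] norm 199.0
0.84 [259.3, 278.0, 327.5, 342.1] [40. 91. 38.] fit [ 0.5053102  -0.43593066  2.61661917] 0.204
0.79 [234.1, 179.7, 282.9, 247.7] [107.  95.  75.] fit [ 0.47950035 -0.32591128  3.04076992] 0.111
```

View pics/w9.png

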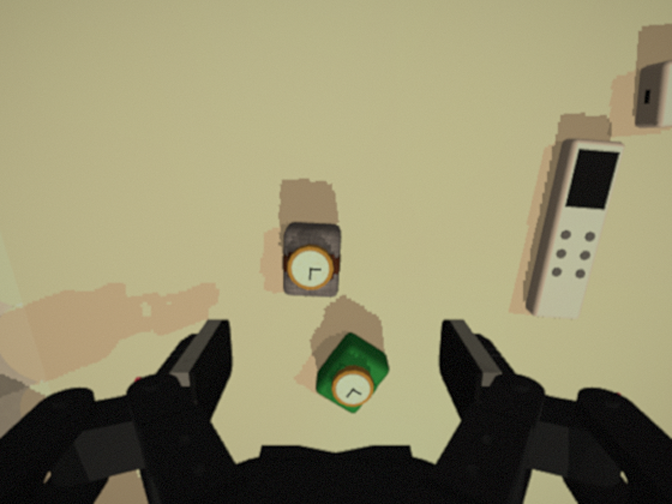

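```bash
P="python3 -m pendant"
$P '[[0,0,20,0,0.1,1.9,76],[-26.7,-18,50,0,0,0,76],[0,0,50,0,0,0,76],[0,0,30,0,0,0,76],[0,0,0,0,0,0,76]]'
$P '[[0,0,0,0,0,0,76]]'
python3 -c "
from h import *
go(.4793,-.3261,.003,-6,False)
c=cam('wrist')
for m in models.masks_of('watch_b','wrist'):
    x0,y0,x1,y1=m['extent']
    print(m['score'],m['extent'],np.median(c['img'][m['pixels']],0))"
```

```text
t: 33.2
tcp_pos: [0.4785, -0.3242, 0.0472]
orientation: [0.742, 0.67, -0.001, -0.003]
ft_force: [1.0, -0.4, -0.2]
width: 0.076
finger_force: 0.0
t: 33.33
tcp_pos: [0.4803, -0.3268, 0.0502]
orientation: [0.743, 0.67, -0.001, 0.001]
ft_force: [-0.2, -0.2, 0.2]
width: 0.0761
finger_force: 0.0
t 33.33 tcp [ 0.4803 -0.3268  0.0502] j7 0.94 F [-0.2 -0.2  0.2] w 76.1
turn [-0.01  0.15  0.08] then shift [ 0.6 -1.1 47.2] | shift if no turn [ 0.7 -1.1 47.2] norm 47.2
0.8 [303.0, 342.5, 376.3, 382.5] [16. 56. 21.]
0.71 [233.5, 188.1, 321.7, 304.1] [102.  92.  72.]
```

```bash
P="python3 -m pendant"
$P '[[0.6,-1,22,0,0.1,0,76],[0,0,15,0,0,0,76],[0,0,8,0,0,0,76],[0,0,2,0,0,0,76],[0,0,0,0,0,0,76]]'
$P '[[0,0,0,0,0,0,30],[0,0,0,0,0,0,30],[0,0,0,0,0,0,30],[0,0,0,0,0,0,30]]' 60
$P '[[0,0,-20,0,0,0,30],[0,0,-50,0,0,0,30],[0,0,-55,0,0,0,30],[0,0,-55,0,0,-9.4,30],[0,0,0,0,0,0,30]]'
python3 -c "
from h import *
gobed(.028,-.001,.12)"
```

```text
t: 34.05
tcp_pos: [0.4783, -0.3267, 0.0022]
orientation: [0.743, 0.669, -0.001, -0.0]
ft_force: [-0.6, -1.1, -0.1]
width: 0.0759
finger_force: 0.0
t: 34.55
tcp_pos: [0.4786, -0.3268, 0.0026]
orientation: [0.743, 0.669, -0.0, 0.0]
ft_force: [-0.2, 0.5, 5.9]
width: 0.0451
finger_force: 62.1
t: 35.17
tcp_pos: [0.4806, -0.3285, 0.1873]
orientation: [0.686, 0.728, 0.0, 0.004]
ft_force: [0.3, -1.1, -1.5]
width: 0.0449
finger_force: 61.7
t 35.17 tcp [ 0.4806 -0.3285  0.1873] target [0.5428 0.2245 0.1481] F [ 0.3 -1.1 -1.5]
turn [-9.96  0.31  0.01] then shift [548.3  86.6  55.7] | no turn [548.5  94.8  36.9]
```

```bash
P="python3 -m pendant"
$P '[[54.9,9.5,0,0,0,0,30],[54.9,9.5,0,0,0,0,30],[54.9,9.5,0,0,0,0,30],[54.9,9.5,0,0,0,0,30],[54.9,9.5,0,0,0,0,30]]'
$P '[[54.9,9.5,0,0,0,0,30],[54.9,9.5,0,0,0,0,30],[54.9,9.5,0,0,0,0,30],[54.9,9.5,0,0,0,0,30],[54.9,9.5,0,0,0,0,30]]'
$P '[[0,0,20,-5,0,0,30],[0,0,15,-5.2,0,0,30],[0,0,0,0,0,0,30],[0,0,0,0,0,0,30]]'
python3 -c "
from h import *
gobed(.028,-.001,.013)"
```

```text
t: 35.8
tcp_pos: [0.5087, -0.0476, 0.1814]
orientation: [0.686, 0.727, -0.001, -0.001]
ft_force: [0.8, 0.3, -0.9]
width: 0.0454
finger_force: 61.5
t: 36.42
tcp_pos: [0.5398, 0.2288, 0.1812]
orientation: [0.686, 0.727, -0.001, -0.001]
ft_force: [1.1, -0.2, -1.0]
width: 0.0452
finger_force: 61.5
t: 36.92
tcp_pos: [0.5429, 0.2272, 0.1475]
orientation: [0.684, 0.725, 0.064, 0.06]
ft_force: [-0.3, -0.3, 0.1]
width: 0.0451
finger_force: 61.7
t 36.92 tcp [0.5429 0.2272 0.1475] target [0.5619 0.2256 0.0428] F [-0.3 -0.3  0.1]
turn [-0.22 -0.   -0.09] then shift [ -2.7  -0.2 106.4] | no turn [ -2.7   0.2 106.4]
```

```bash
P="python3 -m pendant"
$P '[[-2.7,0,30,-0.3,0,0,30],[0,0,35,0,0,0,30],[0,0,25,0,0,0,30],[0,0,15,0,0,0,30],[0,0,0,0,0,0,30]]'
$P '[[0,0,5,0,0,0,30],[0,0,1.5,0,0,0,30],[0,0,0,0,0,0,30]]'
python3 -c "
from h import *
gobed(.028,-.001,.003)"
```

```text
t: 37.55
tcp_pos: [0.5616, 0.2253, 0.0433]
orientation: [0.683, 0.724, 0.066, 0.062]
ft_force: [-0.1, -0.5, -1.0]
width: 0.0455
finger_force: 61.7
t: 37.92
tcp_pos: [0.5624, 0.226, 0.0377]
orientation: [0.683, 0.725, 0.066, 0.062]
ft_force: [0.4, -0.0, -1.6]
width: 0.0451
finger_force: 61.7
t 37.92 tcp [0.5624 0.226  0.0377] target [0.5637 0.2257 0.033 ] F [ 0.4 -0.  -1.6]
turn [ 0.12 -0.02 -0.04] then shift [-0.4  0.5  4.9] | no turn [-0.4  0.4  4.9]
```

```bash
P="python3 -m pendant"
$P '[[-0.4,0.2,2.5,0.1,0,0,30],[0,0,1.5,0,0,0,30],[0,0,0,0,0,0,30]]'
$P '[[0,0,0.8,0,0,0,30],[0,0,0,0,0,0,30]]'
$P '[[0,0,0.8,0,0,0,30],[0,0,0,0,0,0,30]]'
```

```text
t: 38.3
tcp_pos: [0.5631, 0.2254, 0.0333]
orientation: [0.683, 0.725, 0.065, 0.061]
ft_force: [-0.2, -0.2, -0.8]
width: 0.0456
finger_force: 61.7
t: 38.55
tcp_pos: [0.5633, 0.2254, 0.0327]
orientation: [0.683, 0.725, 0.065, 0.062]
ft_force: [-0.6, -0.4, 0.4]
width: 0.0453
finger_force: 61.8
t: 38.8
tcp_pos: [0.5633, 0.2254, 0.0327]
orientation: [0.683, 0.725, 0.066, 0.061]
ft_force: [-3.5, -1.3, 9.3]
width: 0.0449
finger_force: 63.1
```

```bash
P="python3 -m pendant"
$P '[[0,0,-0.8,0,0,0,30],[0,0,0,0,0,0,50],[0,0,0,0,0,0,56],[0,0,0,0,0,0,58],[0,0,0,0,0,0,58]]'
$P '[[0,0,-12,0,0,0,58],[0,0,-40,0,0,0,58],[0,0,-50,0,0,0,60],[0,0,-60,0,0,0,60],[0,0,-30,5,0,0,60]]'
$P '[[0,0,-20,5.3,0,0,60],[0,0,0,0,0,0,60],[0,0,0,0,0,0,60]]'
python3 - <<'E'
from h import *
go(.6445,.2322,.2,3.43,False)
c=cam("wrist"); save(c,"w10.png",1.2)
# expected block-top corners for check
B=Ro.from_euler("ZY",[CASE[2],-.18]); o=place(np.array([[-.086,.023,.025]]),*CASE)[0]
for yb in (.066,-.001):
    K=boxpts(.005,.051,yb-.029,yb+.029,.034,.034)[::2]; print(np.round(proj(c,o+B.apply(K))*1.2).tolist())
E
```

```text
t: 39.42
tcp_pos: [0.5633, 0.2254, 0.0325]
orientation: [0.683, 0.725, 0.065, 0.062]
ft_force: [0.1, 0.5, -0.1]
width: 0.0579
finger_force: 0.0
t: 40.05
tcp_pos: [0.5274, 0.2239, 0.2251]
orientation: [0.685, 0.727, 0.034, 0.031]
ft_force: [1.1, 1.6, -0.9]
width: 0.06
finger_force: 0.0
t: 40.42
tcp_pos: [0.526, 0.2231, 0.2405]
orientation: [0.686, 0.728, -0.0, -0.0]
ft_force: [0.1, -0.1, -0.4]
width: 0.0601
finger_force: 0.0
t 40.42 tcp [0.526  0.2231 0.2405] j7 0.01 F [ 0.1 -0.1 -0.4] w 60.1
turn [-0.05 -0.   -0.05] then shift [  2.  118.9  40.5] | shift if no turn [  2.1 118.9  40.4] norm 125.6
[[347.0, 182.0], [347.0, 104.0], [406.0, 183.0], [409.0, 103.0]]
[[346.0, 263.0], [347.0, 193.0], [402.0, 266.0], [405.0, 195.0]]
```

View pics/w10.png

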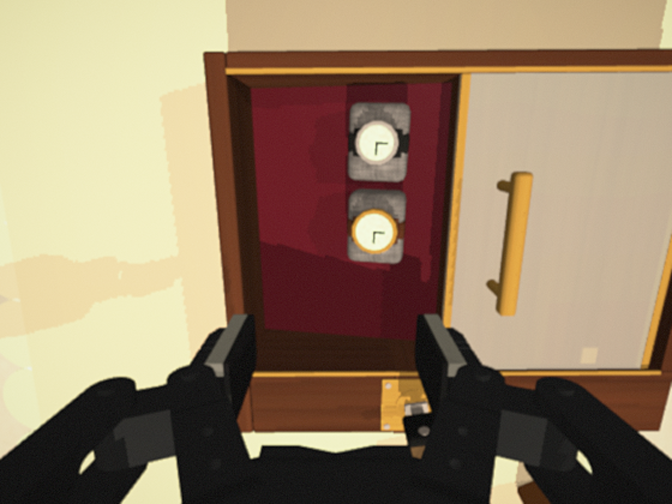

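Both watches lie square side by side (centres (378,142), (376,230)), matching prediction. Now shut the lid.

```bash
P="python3 -m pendant"
$P '[[1,60,0,0,0,0,45],[1,60,0,0,0,0,45],[0,0,40,0,0,0,45],[0,0,50,0,0,0,45],[0,0,20,0,0,0,45]]'
$P '[[0,0,0,0,0,0,45],[0,0,0,0,0,0,45]]'
python3 -c "
from h import *
go(.6462,.2324,.098,3.43,False)"
```

```text
t: 41.1
tcp_pos: [0.6436, 0.232, 0.1271]
orientation: [0.686, 0.728, -0.003, -0.002]
ft_force: [-0.2, 0.8, 0.4]
width: 0.045
finger_force: 0.0
t: 41.35
tcp_pos: [0.6481, 0.2326, 0.1334]
orientation: [0.686, 0.728, 0.001, 0.001]
ft_force: [-0.3, -0.7, 0.0]
width: 0.045
finger_force: 0.0
t 41.35 tcp [0.6481 0.2326 0.1334] j7 0.09 F [-0.3 -0.7  0. ] w 45.0
turn [ 0.19 -0.04 -0.03] then shift [-0.  -1.9 35.4] | shift if no turn [-0.1 -2.  35.4] norm 35.4
```

```bash
P="python3 -m pendant"
$P '[[0,-1.9,18,0.1,0,0,45],[0,0,17,0,0,0,45],[0,0,0,0,0,0,8],[0,0,0,0,0,0,8],[0,0,0,0,0,0,8]]' 30
$P '[[0,0,0,0,0,0,8],[0,-15,0,0,0,0,8],[0,-25,0,0,0,0,8],[0,-25,0,0,0,0,8],[0,-25,0,0,0,0,8]]'
$P '[[0,-25,0,0,0,0,8],[0,-20,0,0,0,0,8],[0,-12,0,0,0,0,8],[0,-6,0,0,0,0,8],[0,0,0,0,0,0,8]]'
$P '[[0,-3,0,0,0,0,8],[0,-2,0,0,0,0,8],[0,0,0,0,0,0,8]]'
$P '[[0,-2,0,0,0,0,8],[0,0,0,0,0,0,8]]'
```

```text
t: 41.98
tcp_pos: [0.6451, 0.2322, 0.0963]
orientation: [0.686, 0.728, -0.001, -0.0]
ft_force: [1.5, 0.5, -5.4]
width: 0.0114
finger_force: 33.8
t: 42.6
tcp_pos: [0.5545, 0.2263, 0.0963]
orientation: [0.686, 0.728, -0.001, -0.0]
ft_force: [2.8, -0.6, -9.4]
width: 0.0115
finger_force: 33.3
t: 43.22
tcp_pos: [0.4913, 0.2223, 0.0963]
orientation: [0.686, 0.728, -0.002, -0.001]
ft_force: [-1.4, -3.8, -11.1]
width: 0.0114
finger_force: 33.0
t: 43.6
tcp_pos: [0.4887, 0.2221, 0.0963]
orientation: [0.686, 0.727, -0.0, 0.001]
ft_force: [3.5, -4.3, -16.0]
width: 0.0114
finger_force: 32.2
t: 43.85
tcp_pos: [0.4887, 0.2221, 0.0963]
orientation: [0.686, 0.727, 0.001, 0.002]
ft_force: [7.8, -3.5, -21.1]
width: 0.0112
finger_force: 31.6
```

```bash
P="python3 -m pendant"
$P '[[0,2,0,0,0,0,8],[0,0,0,0,0,0,45],[0,0,0,0,0,0,45],[0,0,0,0,0,0,45],[0,0,-40,0,0,0,45]]'
$P '[[0,0,-62,0,0,0,40],[0,0,0,0,0,10.05,40],[0,0,0,0,0,10.05,40],[0,0,0,0,0,10.05,40],[0,0,0,0,0,10.05,40]]'
$P '[[0,0,0,0,0,10.05,40],[0,0,0,0,0,10.05,40],[0,0,0,0,0,10.05,40],[0,0,0,0,0,10.05,40],[0,0,0,0,0,0,40]]'
python3 -c "
from h import *
go(.6012,.0838,.17,-77,False)"
```

```text
t: 44.48
tcp_pos: [0.4855, 0.223, 0.1356]
orientation: [0.686, 0.728, -0.003, -0.002]
ft_force: [0.3, 0.1, 0.5]
width: 0.0447
finger_force: 0.0
t: 45.1
tcp_pos: [0.4874, 0.2236, 0.1992]
orientation: [0.895, 0.445, -0.0, -0.001]
ft_force: [0.7, -0.3, -0.1]
width: 0.0401
finger_force: 0.0
t: 45.72
tcp_pos: [0.4873, 0.2234, 0.1988]
orientation: [0.993, 0.114, -0.001, -0.0]
ft_force: [-0.1, -0.3, -0.8]
width: 0.04
finger_force: 0.0
t 45.73 tcp [0.4873 0.2234 0.1988] j7 -1.05 F [-0.1 -0.3 -0.8] w 40.0
turn [-0.02  0.08  0.12] then shift [ 79.5 161.6  28.8] | shift if no turn [ 79.2 161.8  28.6] norm 182.4
```

```bash
P="python3 -m pendant"
$P '[[26.5,54,0,0,0,0,40],[26.5,54,0,0,0,0,40],[26.5,53.8,0,0,0,0,40],[0,0,20,0,0,0,40],[0,0,0,0,0,0,40]]'
$P '[[0,0,0,0,0,0,40]]'
python3 - <<'E'
from h import *
SH["keyl"]=[boxpts(-.014,.014,-.005,.005,.106,.134)]
go(.6012,.0838,.107,-77,False)
c=cam("wrist")
for m in models.masks_of("key","wrist"): print(m["score"],m["extent"])
k=fit("keyl",[(c,best("key","wrist"))],[.6012,.0838,.22],1); print(k, "thick heading",np.degrees(k[0][2])-90)
E
```

```text
t: 46.35
tcp_pos: [0.5997, 0.0839, 0.1769]
orientation: [0.993, 0.114, -0.003, -0.001]
ft_force: [-0.8, 0.4, -0.3]
width: 0.04
finger_force: 0.0
t: 46.48
tcp_pos: [0.6005, 0.085, 0.1785]
orientation: [0.993, 0.115, -0.001, -0.001]
ft_force: [-0.1, -0.5, -0.3]
width: 0.04
finger_force: 0.0
t 46.48 tcp [0.6005 0.085  0.1785] j7 -0.83 F [-0.1 -0.5 -0.3] w 40.0
turn [-0.1   0.12  0.18] then shift [ 0.4  1.3 71.5] | shift if no turn [ 0.5  1.5 71.5] norm 71.5
0.58 [275.1, 210.2, 288.7, 258.8]
(array([0.60162661, 0.08346151, 0.20630177]), np.float64(0.27334242458042224)) thick heading -78.17977935638459
```

Agrees within 0.5 mm and 1°. Descend and grip.

```bash
P="python3 -m pendant"
$P '[[0.6,1.4,30,-0.1,0.1,0.5,40],[0,0,25,0,0,0,40],[0,0,12,0,0,0,40],[0,0,3.5,0,0,0,40],[0,0,0,0,0,0,40]]'
$P '[[0,0,0,0,0,0,40]]'
python3 -c "
from h import *
go(.6014,.0837,.107,-77.5,False)"
```

```text
t: 47.25
tcp_pos: [0.6025, 0.0819, 0.1086]
orientation: [0.994, 0.109, 0.001, 0.001]
ft_force: [0.2, -0.2, 0.5]
width: 0.0402
finger_force: 0.0
t: 47.38
tcp_pos: [0.6027, 0.0818, 0.1089]
orientation: [0.994, 0.109, 0.001, 0.001]
ft_force: [-0.1, 0.8, 0.1]
width: 0.04
finger_force: 0.0
t 47.38 tcp [0.6027 0.0818 0.1089] j7 -0.76 F [-0.1  0.8  0.1] w 40.0
turn [ 0.09 -0.1  -0.  ] then shift [-0.8 -2.1  1.9] | shift if no turn [-0.8 -2.1  1.9] norm 2.9
```

```bash
P="python3 -m pendant"
$P '[[-0.8,-2.1,1.9,0.1,-0.1,0,40],[0,0,0,0,0,0,0],[0,0,0,0,0,0,0],[0,0,0,0,0,0,0],[0,0,0,0,0,0,0]]' 90
$P '[[0,0,0,0,0,-10,0],[0,0,0,0,0,-10,0],[0,0,0,0,0,-10,0],[0,0,0,0,0,0,0]]'
python3 -c "
from h import *
go(.6014,.0837,.107,3.43,False);print(r.get_state()['wrist_torque'])"
```

```text
t: 48.0
tcp_pos: [0.6009, 0.0836, 0.1063]
orientation: [0.994, 0.109, -0.001, -0.0]
ft_force: [-0.5, -0.6, 2.2]
width: 0.0085
finger_force: 87.8
t: 48.5
tcp_pos: [0.601, 0.0834, 0.1064]
orientation: [0.932, 0.361, -0.0, -0.0]
ft_force: [0.4, -0.7, 2.2]
width: 0.0084
finger_force: 88.4
t 48.5 tcp [0.601  0.0834 0.1064] j7 -0.34 F [ 0.4 -0.7  2.2] w 8.4
turn [ -0.07   0.   -51.07] then shift [ 0.3  0.4 -0.6] | shift if no turn [ 0.5  0.1 -0.6] norm 0.8
[-0.16800344  0.03418533 -0.02779343]
```

```bash
P="python3 -m pendant"; T="python3 -c \"
from h import *
s=r.get_state();print('Tz',s['wrist_torque'][2])\""
$P '[[0,0,0,0,0,-10,0],[0,0,0,0,0,-10,0],[0,0,0,0,0,-10,0],[0,0,0,0,0,-10,0],[0,0,0,0,0,0,0]]'; eval "$T"
$P '[[0,0,0,0,0,-10,0],[0,0,0,0,0,0,0]]'; eval "$T"
$P '[[0,0,0,0,0,-5,0],[0,0,0,0,0,0,0]]'; eval "$T"
$P '[[0,0,0,0,0,-4,0],[0,0,0,0,0,0,0]]'; eval "$T"
$P '[[0,0,0,0,0,-4,0],[0,0,0,0,0,0,0]]'; eval "$T"
```

```text
t: 49.12
tcp_pos: [0.6009, 0.0834, 0.1063]
orientation: [0.753, 0.657, -0.0, -0.001]
ft_force: [-0.4, -1.3, 2.8]
width: 0.0088
finger_force: 88.7
Tz -0.07053095363471243
t: 49.38
tcp_pos: [0.6009, 0.0834, 0.1063]
orientation: [0.694, 0.72, -0.001, -0.001]
ft_force: [-0.1, -1.4, 4.8]
width: 0.0084
finger_force: 88.8
Tz 0.05294994997921807
t: 49.62
tcp_pos: [0.6009, 0.0834, 0.1063]
orientation: [0.662, 0.75, -0.001, -0.001]
ft_force: [-1.9, -1.1, 6.1]
width: 0.0087
finger_force: 89.0
Tz 0.00688597231413734
t: 49.88
tcp_pos: [0.6008, 0.0835, 0.1063]
orientation: [0.635, 0.772, -0.001, -0.001]
ft_force: [-1.3, -1.3, 5.0]
width: 0.0082
finger_force: 89.1
Tz -0.092977313624227
t: 50.12
tcp_pos: [0.6009, 0.0834, 0.1063]
orientation: [0.608, 0.794, -0.001, -0.001]
ft_force: [-0.2, -1.2, 5.6]
width: 0.0086
finger_force: 89.1
Tz -0.016861179711261415
```

```bash
P="python3 -m pendant"; T="python3 -c \"
from h import *
s=r.get_state();print('Tz',s['wrist_torque'][2])\""
$P '[[0,0,0,0,0,-4,0],[0,0,0,0,0,0,0]]'; eval "$T"
$P '[[0,0,0,0,0,-4,0],[0,0,0,0,0,0,0]]'; eval "$T"; $P '[[0,0,0,0,0,0,0]]'; eval "$T"
```

```text
t: 50.38
tcp_pos: [0.6009, 0.0833, 0.1063]
orientation: [0.58, 0.815, -0.001, -0.001]
ft_force: [-1.5, -1.9, 5.1]
width: 0.0082
finger_force: 89.1
Tz -0.14381918067593674
t: 50.62
tcp_pos: [0.601, 0.0832, 0.1063]
orientation: [0.552, 0.834, -0.0, -0.001]
ft_force: [-0.5, -1.1, 6.7]
width: 0.0082
finger_force: 89.1
Tz -0.31221984049339835
t: 50.75
tcp_pos: [0.601, 0.0832, 0.1063]
orientation: [0.552, 0.834, -0.001, -0.001]
ft_force: [-1.5, -1.2, 6.6]
width: 0.0083
finger_force: 89.1
Tz -0.3043627080278388
```

```bash
P="python3 -m pendant"; T="python3 -c \"
from h import *
s=r.get_state();print('Tz',s['wrist_torque'][2])\""
$P '[[0,0,0,0,0,7,0],[0,0,0,0,0,7,0],[0,0,0,0,0,0,0]]'; eval "$T"
$P '[[0,0,-4,0,0,0,0],[0,0,-5,0,0,0,0],[0,0,-5,0,0,0,0],[0,0,-5,0,0,0,0],[0,0,0,0,0,0,0]]'
$P '[[0,0,-10,0,0,0,0],[0,0,-30,0,0,0,0],[0,0,-30,0,0,0,0],[0,0,0,0,0,0,0],[0,0,0,0,0,0,0]]'
python3 - <<'E'
from h import *
go(.6013,.0837,.2,3.43,False)
c=cam("wrist"); save(c,"w11.png",1.2)
im=c["img"]; v=proj(c,[[.6013,.0837,.093]])[0]; print("mouth px",v*1.2)
x0,y0=(v-22).astype(int); g=im[y0:y0+44,x0:x0+44].max(2)<50
n,l,st,ce=cv2.connectedComponentsWithStats(g.astype(np.uint8)); 
for i in range(1,n):
    if st[i,4]>15:
        ys,xs=np.nonzero(l==i); pts=np.c_[xs,ys].astype(np.float32); print(st[i],ce[i]+[x0,y0],cv2.minAreaRect(pts))
E
```

```text
t: 51.12
tcp_pos: [0.6011, 0.0835, 0.1063]
orientation: [0.649, 0.761, -0.001, -0.0]
ft_force: [-1.7, -1.5, 5.7]
width: 0.0085
finger_force: 89.2
Tz -0.030492217060312677
t: 51.75
tcp_pos: [0.6012, 0.0843, 0.1257]
orientation: [0.646, 0.763, 0.0, -0.001]
ft_force: [0.3, 0.1, -0.9]
width: 0.0087
finger_force: 88.0
t: 52.38
tcp_pos: [0.6004, 0.0841, 0.1948]
orientation: [0.646, 0.763, -0.001, -0.001]
ft_force: [0.0, 0.1, -0.6]
width: 0.0085
finger_force: 88.0
t 52.38 tcp [0.6004 0.0841 0.1948] j7 0.37 F [ 0.   0.1 -0.6] w 8.5
turn [-0.14 -0.05  6.07] then shift [-0.4  0.8 -5.2] | shift if no turn [-0.5  0.8 -5.2] norm 5.3
mouth px [335.8027509  257.39350858]
[20 16  6 15 68] [279.75       215.11764706] ((22.774391174316406, 23.030488967895508), (4.417261123657227, 14.466531753540039), 6.340191841125488)
```

View pics/w11.png

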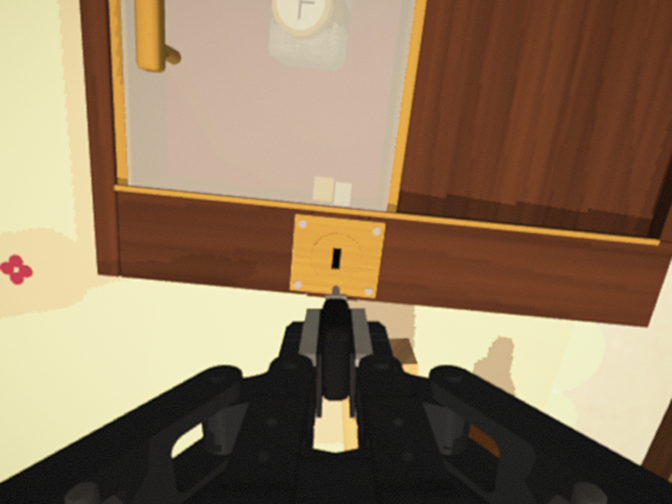

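Lock slot is square to the case again (locked), lid shut, key in hand at (336,330). Back to the tidy.

```bash
P="python3 -m pendant"
$P '[[0,0,0,0,0,-10.3,0],[0,0,0,0,0,-10.3,0],[0,0,0,0,0,-10.3,0],[0,0,0,0,0,-10.3,0],[0,0,0,0,0,-10.3,0]]'
$P '[[0,0,0,0,0,-10.3,0],[0,0,0,0,0,-10.3,0],[0,0,0,0,0,-10.3,0],[0,0,0,0,0,-10.1,0],[0,0,0,0,0,0,0]]'
python3 -c "
from h import *
go(.6703,-.0955,.16,102,False)"
```

```text
t: 53.05
tcp_pos: [0.6001, 0.0837, 0.1938]
orientation: [0.248, 0.969, -0.001, -0.002]
ft_force: [0.1, 0.5, -0.5]
width: 0.0085
finger_force: 88.2
t: 53.68
tcp_pos: [0.6003, 0.0835, 0.194]
orientation: [-0.103, 0.995, 0.0, -0.002]
ft_force: [0.3, -1.2, -0.4]
width: 0.0086
finger_force: 88.2
t 53.67 tcp [0.6003 0.0835 0.194 ] j7 1.66 F [ 0.3 -1.2 -0.4] w 8.6
turn [ 0.07 -0.21 -0.13] then shift [ -31.3 -189.7   34. ] | shift if no turn [ -31.8 -189.7   33.7] norm 195.2
```

```bash
P="python3 -m pendant"
$P '[[-7.9,-47.4,0,0.1,-0.2,-0.1,0],[-7.9,-47.4,10,0,0,0,0],[-7.9,-47.4,12,0,0,0,0],[-7.7,-47.4,12,0,0,0,0],[0,0,0,0,0,0,0]]'
$P '[[0,0,0,0,0,0,0],[0,0,0,0,0,0,0]]'
cat >> h.py <<'E'
def slotinfo(half=26,thr=70):
    go(.6703,-.0955,.16,102,False)
    c=cam("wrist"); im=c["img"]; v=proj(c,[[.6703,-.0955,.046]])[0]; print("pred px",v)
    x0,y0=np.round(v-half).astype(int); g=im[y0:y0+2*half,x0:x0+2*half].max(2)<thr
    n,l,st,ce=cv2.connectedComponentsWithStats(g.astype(np.uint8))
    for i in range(1,n):
        if st[i,4]>10: ys,xs=np.nonzero(l==i); print(st[i]+[x0,y0,0,0,0],ce[i]+[x0,y0],cv2.minAreaRect(np.c_[xs,ys].astype(np.float32))[1:],"world",unproj(c,ce[i]+[x0,y0],.046))
    for m in models.masks_of("key","wrist")[:2]: print("key",round(m["score"],2),m["extent"])
    return c
E
python3 - <<'E'
from h import *
c=slotinfo()
im=c["img"]; v=proj(c,[[.6703,-.0955,.046]])[0].astype(int)
for y in range(v[1]-14,v[1]+40,2): print(y,[int(im[y,x].mean()) for x in range(v[0]-16,v[0]+17,2)],[int(k) for k in im[y,v[0]]])
E
```

```text
t: 54.3
tcp_pos: [0.6705, -0.1017, 0.1591]
orientation: [-0.1, 0.995, -0.002, -0.001]
ft_force: [0.0, 0.9, -0.4]
width: 0.0084
finger_force: 88.2
t: 54.55
tcp_pos: [0.6713, -0.0929, 0.1613]
orientation: [-0.106, 0.994, 0.0, 0.001]
ft_force: [-0.0, 0.1, -0.2]
width: 0.0088
finger_force: 88.2
t 54.55 tcp [ 0.6713 -0.0929  0.1613] j7 1.94 F [-0.   0.1 -0.2] w 8.8
turn [-0.    0.11  0.17] then shift [ 1.5 -2.3  1.3] | shift if no turn [ 1.5 -2.3  1.3] norm 3.1
pred px [276.63143856 206.3174417 ]
key 0.9 [267.1, 240.6, 288.6, 334.2]
192 [168, 168, 169, 168, 169, 168, 168, 168, 168, 166, 169, 169, 167, 168, 167, 166, 167] [226, 173, 106]
194 [169, 169, 167, 169, 167, 169, 168, 169, 170, 168, 169, 169, 169, 168, 167, 168, 168] [227, 175, 108]
196 [168, 167, 167, 167, 166, 166, 156, 157, 159, 162, 164, 165, 167, 167, 166, 166, 166] [219, 161, 98]
198 [167, 167, 166, 166, 168, 161, 108, 110, 114, 118, 118, 150, 155, 165, 166, 166, 167] [157, 115, 71]
200 [170, 170, 168, 169, 170, 163, 105, 104, 107, 109, 107, 147, 143, 168, 167, 168, 167] [148, 108, 66]
202 [171, 171, 170, 169, 171, 164, 106,
[... 1536 characters left out ...]
162, 162, 163, 164, 167, 167, 165, 166, 167, 166, 166, 166] [223, 167, 103]
234 [164, 163, 164, 167, 167, 169, 169, 170, 170, 168, 170, 170, 169, 169, 171, 169, 170] [226, 176, 108]
236 [170, 167, 168, 168, 168, 168, 168, 167, 169, 169, 167, 170, 169, 169, 168, 169, 168] [227, 175, 107]
238 [169, 167, 168, 170, 169, 169, 169, 169, 170, 127, 97, 151, 169, 169, 168, 168, 169] [228, 175, 107]
240 [173, 175, 174, 175, 174, 174, 173, 174, 159, 81, 79, 96, 172, 174, 173, 173, 173] [209, 164, 104]
242 [175, 175, 175, 173, 174, 174, 176, 177, 159, 79, 78, 90, 173, 176, 173, 173, 175] [206, 167, 105]
244 [182, 182, 182, 181, 189, 186, 154, 153, 137, 75, 76, 85, 149, 152, 164, 191, 189] [175, 141, 95]
```

```bash
python3 - <<'E'
from h import *
c=cam("wrist")
K=np.array([[9.5,4.5,0],[6,1.8,16],[6,-1.8,16],[4.25,.9,24],[4.25,-.9,24]])/1000
for d in ([0,0,.0133],[.0004,0,.0133],[.002,0,.0133],[0,.001,.0133]): print(d,np.round(proj(c,tool2world(K+np.array(d))),1).tolist())
print([int(x) for x in c["img"][240,270:290].mean(1)],[int(x) for x in c["img"][228:248,280].mean(1)])
go(.6703,-.0955,.16,102,False)
E
```

```text
[0, 0, 0.0133] [[288.1, 244.1], [282.4, 239.4], [275.8, 239.4], [280.6, 237.3], [277.5, 237.3]]
[0.0004, 0, 0.0133] [[288.1, 243.4], [282.4, 238.7], [275.7, 238.7], [280.6, 236.7], [277.5, 236.7]]
[0.002, 0, 0.0133] [[288.2, 240.4], [282.4, 235.9], [275.7, 235.9], [280.7, 234.0], [277.5, 234.0]]
[0, 0.001, 0.0133] [[290.2, 244.1], [284.2, 239.4], [277.6, 239.4], [282.4, 237.3], [279.2, 237.3]]
[175, 174, 173, 175, 175, 174, 161, 114, 82, 79, 79, 76, 98, 142, 171, 176, 174, 173, 174, 174] [153, 154, 159, 164, 167, 168, 168, 169, 167, 146, 98, 76, 79, 81, 81, 79, 76, 84, 115, 134]
t 54.7 tcp [ 0.6715 -0.0937  0.1616] j7 1.94 F [ 0.5  0.8 -0.2] w 8.5
turn [-0.05  0.13  0.17] then shift [ 1.5 -1.5  1.6] | shift if no turn [ 1.5 -1.5  1.6] norm 2.7
```

```bash
P="python3 -m pendant"
$P '[[1.4,-1.9,20,0,0.1,0.2,0],[0,0,25,0,0,0,0],[0,0,15,0,0,0,0],[0,0,9,0,0,0,0],[0,0,0,0,0,0,0]]'
$P '[[0,0,0,0,0,0,0],[0,0,0,0,0,0,0]]'
python3 -c "
from h import *
go(.6704,-.0958,.0593,102,False)
c=cam('wrist');print(proj(c,[[.6703,-.0955,.046]]))
K=np.array([[6,1.8,16],[6,-1.8,16],[4.25,.9,24],[4.25,-.9,24]])/1000
print(np.round(proj(c,tool2world(K+np.array([.0001,.00035,.0133]))),1).tolist())
for y in range(206,240,2): print(y,[int(x) for x in c['img'][y,264:296].mean(1)])"
```

```text
t: 55.32
tcp_pos: [0.6701, -0.0973, 0.0916]
orientation: [-0.104, 0.995, -0.001, -0.0]
ft_force: [0.6, 0.1, -0.4]
width: 0.0087
finger_force: 88.2
t: 55.58
tcp_pos: [0.671, -0.0975, 0.0932]
orientation: [-0.104, 0.995, -0.001, 0.001]
ft_force: [0.3, 0.1, -1.7]
width: 0.0081
finger_force: 88.2
t 55.58 tcp [ 0.671  -0.0975  0.0932] j7 1.94 F [ 0.3  0.1 -1.7] w 8.1
turn [-0.1   0.09 -0.11] then shift [ 0.3  1.8 33.9] | shift if no turn [ 0.3  1.8 33.8] norm 33.9
[[283.2834395  237.77656465]]
[[283.8, 239.1], [277.2, 239.1], [282.0, 237.0], [278.8, 237.0]]
206 [165, 164, 161, 151, 149, 151, 148, 151, 151, 150, 151, 151, 150, 150, 150, 150, 149, 150, 150, 155, 164, 165, 165, 166, 164, 165, 164, 165, 164, 165, 164, 165]
208 [164, 163, 162, 163, 163, 157, 149, 146, 148, 146, 146, 147, 147, 146, 146, 147, 147, 148, 147, 152, 162, 163, 163, 162, 164, 162, 163, 163, 164, 164, 162, 163]
210 [164, 162, 163, 162, 159, 149, 145, 146, 145, 146, 147, 147, 147, 146, 146, 145, 145, 145, 150, 161, 163, 163, 163, 162, 161, 162, 161, 161, 160, 161, 161, 161]
212 [163, 162, 162, 163, 160, 153, 153, 151, 1
[... 1499 characters left out ...]
 93, 92, 100, 101, 99, 99, 101, 101, 101, 101, 99, 93, 101, 143, 164, 152, 133, 145, 161]
232 [165, 164, 166, 164, 166, 165, 165, 164, 164, 164, 166, 153, 122, 101, 78, 75, 78, 79, 78, 78, 77, 79, 77, 77, 77, 97, 145, 162, 154, 141, 157, 163]
234 [161, 163, 162, 163, 163, 162, 162, 163, 164, 164, 165, 153, 125, 102, 78, 71, 72, 74, 73, 73, 71, 72, 73, 70, 73, 98, 143, 163, 156, 149, 159, 160]
236 [159, 160, 158, 157, 158, 157, 158, 159, 158, 160, 159, 149, 120, 100, 76, 70, 75, 71, 72, 73, 73, 73, 71, 71, 71, 97, 139, 160, 158, 157, 157, 157]
238 [155, 155, 156, 154, 154, 154, 154, 156, 155, 154, 155, 144, 119, 93, 78, 76, 77, 77, 73, 74, 72, 73, 72, 72, 71, 95, 133, 152, 153, 153, 152, 153]
```

```bash
P="python3 -m pendant"
$P '[[0.3,1.6,3,-0.1,0.1,-0.1,0],[0,0,4,0,0,0,0],[0,0,4,0,0,0,0],[0,0,4,0,0,0,0],[0,0,0,0,0,0,0]]'
python3 -c "
from h import *
go(.6704,-.0958,.0593,102,False)"
```

```text
t: 56.25
tcp_pos: [0.6694, -0.0959, 0.0767]
orientation: [-0.104, 0.995, 0.0, -0.001]
ft_force: [0.3, -0.5, -0.2]
width: 0.0078
finger_force: 88.2
t 56.25 tcp [ 0.6694 -0.0959  0.0767] j7 1.94 F [ 0.3 -0.5 -0.2] w 7.8
turn [ 0.04 -0.15 -0.02] then shift [-1.  -0.1 17.4] | shift if no turn [-1.  -0.1 17.4] norm 17.4
```

```bash
P="python3 -m pendant"
$P '[[-0.8,0,3,0,-0.1,0,0],[0,0,3,0,0,0,0],[0,0,0,0,0,0,0]]'
$P '[[0,0,3,0,0,0,0],[0,0,3,0,0,0,0],[0,0,2,0,0,0,0],[0,0,0,0,0,0,0]]'
```

```text
t: 56.62
tcp_pos: [0.6704, -0.0956, 0.071]
orientation: [-0.104, 0.995, 0.0, -0.0]
ft_force: [0.3, -0.3, -0.1]
width: 0.0083
finger_force: 88.2
t: 57.12
tcp_pos: [0.6704, -0.0957, 0.063]
orientation: [-0.104, 0.995, 0.0, -0.0]
ft_force: [-0.5, -0.3, -0.8]
width: 0.0083
finger_force: 88.2
```

```bash
P="python3 -m pendant"
$P '[[0,0,2,0,0,0,0],[0,0,1.5,0,0,0,0],[0,0,0,0,0,0,0]]'
$P '[[0,0,1,0,0,0,0],[0,0,0,0,0,0,0]]'
$P '[[0,0,1,0,0,0,0],[0,0,0,0,0,0,0]]'
```

```text
t: 57.5
tcp_pos: [0.6705, -0.0957, 0.0596]
orientation: [-0.104, 0.995, 0.0, -0.0]
ft_force: [0.2, 0.1, -0.1]
width: 0.0082
finger_force: 88.2
t: 57.75
tcp_pos: [0.6707, -0.0957, 0.0593]
orientation: [-0.104, 0.995, 0.0, 0.0]
ft_force: [-1.3, -0.2, 4.0]
width: 0.0089
finger_force: 88.9
t: 58.0
tcp_pos: [0.6707, -0.0958, 0.0593]
orientation: [-0.104, 0.995, 0.0, 0.0]
ft_force: [-3.8, 0.3, 10.2]
width: 0.0085
finger_force: 89.9
```

```bash
P="python3 -m pendant"
$P '[[0,0,-0.8,0,0,0,0],[0,0,0,0,0,0,20],[0,0,0,0,0,0,40],[0,0,0,0,0,0,40],[0,0,0,0,0,0,40]]' 40
$P '[[0,0,-20,0,0,0,40],[0,0,-50,0,0,0,40],[0,0,-60,0,0,0,40],[0,0,-30,0,0,0,40],[0,0,0,0,0,0,40]]'
$P '[[0,0,0,0,0,0,40],[0,0,0,0,0,0,40]]'
python3 - <<'E'
from h import *
go(.6704,-.0958,.2,102,False)
c=cam("wrist"); k=fit("keyt",[(c,best("key","wrist"))],[.6704,-.0955,.21],1); print("key",k)
S=cam("scene"); m=models.masks_of("lid_pull","scene")
for q in m: print(q["score"],q["extent"])
im=S["img"].astype(int); gold=((im[:,:,0]-im[:,:,2])>75)
for lid in (0,.004): print(lid,proj(S,place(np.array([[-.133+lid,-.027,.123],[-.133+lid,.073,.123]]),*CASE)))
for x in range(420,470,8): ys=np.nonzero(gold[195:230,x])[0]+195; print(x,ys.min() if len(ys) else None,ys.max() if len(ys) else None)
for x in models.masks_of("watch_b","scene"): print("watch-like",round(x["score"],2),x["extent"])
E
```

```text
t: 58.62
tcp_pos: [0.6706, -0.0957, 0.0584]
orientation: [-0.104, 0.995, 0.0, -0.0]
ft_force: [0.8, 0.0, -0.3]
width: 0.0402
finger_force: 0.0
t: 59.25
tcp_pos: [0.6728, -0.0962, 0.2236]
orientation: [-0.104, 0.995, -0.001, 0.004]
ft_force: [1.0, 0.6, -0.8]
width: 0.0399
finger_force: 0.0
t: 59.5
tcp_pos: [0.6697, -0.0956, 0.2173]
orientation: [-0.104, 0.995, 0.001, -0.001]
ft_force: [0.7, -0.1, 0.2]
width: 0.0403
finger_force: 0.0
t 59.5 tcp [ 0.6697 -0.0956  0.2173] j7 1.93 F [ 0.7 -0.1  0.2] w 40.3
turn [ 0.08 -0.13 -0.01] then shift [-0.7 -0.4 17.3] | shift if no turn [-0.7 -0.4 17.3] norm 17.3
key (array([ 0.67188432, -0.09606442,  0.18641498]), np.float64(0.2793366845525783))
0.94 [366.1, 189.0, 498.1, 293.9]
0 [[421.56122676 200.50958303]
 [466.97786184 219.90018622]]
0.004 [[420.84281275 201.73094358]
 [466.33012081 221.19862891]]
420 198 199
428 201 206
436 204 209
444 208 213
452 211 216
460 214 224
468 219 220
watch-like 0.73 [199.4, 117.2, 216.2, 143.4]
```

```bash
python3 - <<'E'
from h import *
a=cv2.resize(cv2.imread("pics/scene0.png"),(560,420),interpolation=cv2.INTER_AREA)[:,:,::-1]; b=cam("scene")["img"]
A,B=[cv2.cvtColor(np.ascontiguousarray(x),cv2.COLOR_RGB2GRAY).astype(np.float32) for x in (a,b)]
for n,s in (("pull",np.s_[195:232,418:472]),("case",np.s_[230:330,330:420]),("lock",np.s_[205:240,340:380]),("lidedge",np.s_[235:290,380:475]),("key/tidy",np.s_[200:222,262:284])): print(n,cv2.phaseCorrelate(A[s].copy(),B[s].copy()))
E
```

```text
pull ((0.004024542841676748, 0.05727958244367315), 0.9960856059083232)
case ((-0.07672290563564133, 0.08496506598345377), 0.9100835503472222)
lock ((-0.0007742953512668294, -0.13900696022406933), 0.9871181004577213)
lidedge ((-0.20846466219178694, -0.12816717533030086), 0.75955058866077)
key/tidy ((-0.32372046053901293, 0.02495639067975297), 0.9996792806519402)
```

Pull, lock and key are back to within a fraction of a pixel of the start picture. Handing in.

```bash
python3 -c "
from station import r
print(r.sign_off())"
```

```text
the job is handed in; nothing more can be done
None
```

The job is handed in at about 60 s of the 210 s allowed: both watches present (black strap and brown strap; no third was in view) lie dial up side by side on the upper bed, the lid is shut and locked, and the key stands home in the tidy.

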